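# Record photo of a size run of shoe lasts

## Robot

A 6-joint arm with a two-finger parallel gripper is mounted at the origin on the work surface. World frame = base frame: x ahead of the robot, y to its left, z up, the work surface at z = 0. Lengths are in m, angles in rad, forces in N, time in s.
With the tool pointing down it reaches from about 0.35 to 0.975 m from the base axis. Payload 7.1 kg.
Tool frame: the origin (TCP) lies between the finger pads; the fingertips stand 8 mm ahead of it and the grasp point (between the pads) lies 11 mm behind it; z points along the fingers, y is the direction in which the jaws open and shut (so a half turn about z gives the same grasp; the last joint's range is limited). The gripper opens to 88 mm and grips with 3 to 60 N. Pads are 20 mm wide; open, the fingers measure 115 mm over their backs; the gripper's body (75 mm by 178 mm) begins 61 mm behind the grasp point.
Start: joints at [1.185, 0.423, 1.63, -0, 1.089, -0.019], TCP at [0.224, 0.583, 0.206] pointing down, gripper open.
Joint ranges: [-3, 3], [-0.9, 2.11], [0.09, 2.58], [-1.31, 4.45], [0.11, 2.69], [-2.54, 2.54]. Speed limits (rad/s): [2.39, 2.39, 3.01, 3.14, 3.14, 3.14].

## Interface

Orientations are given as a unit quaternion [w, x, y, z].
In Python, from plant import robot gives the robot as it stands. The module is installed in compiled form; this text tells all that it offers.
- The arm moves only by the tool drive_tool, never from a script. Its argument "commands" is a list of rows, each a list of 6 numbers: the shift along the tool's x, y, z in cm, then the turn, a rotation vector about the tool's x, y, z in degrees. In form: [[x, y, z, rx, ry, rz], ...]. A call has 1 to 20 rows; each row shifts and turns the commanded pose from where the row before left it, along the tool's axes as they then stand; what a row does not reach is not made up. A row lasts 1/10 s, in which the tool goes at most 50 mm and 8.59 degrees, less where a joint would pass 70% of its speed; a pose out of reach is approached as far as the arm can. A call with a gripper value outside its range is refused whole. "gripper" is the finger opening in cm, from 0 to 8.78, set as the call begins (left out, the last holds). The fingers move at their own pace and stop on an object; the grip force is fixed at half the most. Time passes only in rows, so rows that do not move let the fingers close. It gives the time, the measured TCP pose, the force and the opening at its end, in the units of the state.
- robot.read_state(): the state, without advancing time (a new reading comes with each control period).
- robot.camera(name): name is "side" or "top"; returns the picture (384x512x3 uint8, red, green, blue); there is no depth.
- robot.calibration(name): a dict with "fov_y" (degrees; the focal length in pixels is half the picture's height over the tangent of half this angle, whatever the lens; pixels are square), "cx", "cy" (the principal point, pixels), "eye" and "orientation" of the camera in the world. Camera axes: x right, y down, z forward; pixel columns grow to the right and rows downward; lengths in m; the calibration is good to about 2 mm. A picture is of the moment at which its call begins. calibration takes no time and is no camera call.
- robot.close_job(): hands the job in, once; it reports no verdict.
Trained networks look in the newest picture that a camera, given by its name, has taken for a name from the list of things; names that differ only in an ending like _2 or _b are one class to them, and where a whole thing is asked for, a point or a joint stands for the part that bears it (a point fixed in the world has none). Each returns a list of dicts, best first, with "confidence" (0 to 1); they miss things now and then, are a little off and sometimes report something else, mostly with a low value. They report only what shows in the picture. A call takes as long as a camera call. They do not tell look-alikes from the thing itself.
- robot.cut_out(camera, label): "region" (384x512 bool, what is visible of it) and "pixel" ([column, row] in pixels, amid what is visible of it).
- robot.place_of(camera, label): "pixel" ([column, row] in pixels: a listed point, or the origin of a listed thing).
The state is a dict: "time": time; "joints": joint angles; "qd": joint speeds; "tau": joint torques, N m; "position": TCP position; "ee_rot": TCP orientation; "ft_force": force on the tool from outside, world axes, zero at the start; "wrist_torque": the same for the moment, N m; "opening": opening from 0.0 (shut) to 1.0 (fully open).
Only numpy, scipy, OpenCV 4.12 (cv2) and the standard library are available. Lean on these libraries where they do the work, as an engineer would, in place of code of your own. Each camera call takes 0.05 s, during which the arm holds its last target. There are 200 camera calls.

## Task

Take the record photo of the new shoe lasts: stand every last from the tray upright, side by side inside the outlined field of the photo board with its toe towards the camera, and slide the colour reference card from its case down fully home into the holder on the board; then half-press the red shutter button to its first click and keep it there for a second so that the camera focuses, and press it fully to take the picture. Afterwards let the button go, slide the card fully home into its case and stand all the lasts upright in the tray again. Do not knock the brush, jar or tape roll about.

Things in the scene. Friction and masses are not known exactly. Their poses are not given: they have to be found in the camera images.
- last_a_cone (a point): Child's shoe last, yellow plastic with a steel-plated sole, 280 g. Point in the middle of its cone, the upright block over the heel where it is gripped, 48 mm above the flat underside. x to the toe, z up. Cone: 52 mm long (26 either way along x), 26 mm wide across y, sides parallel and upright, top 16 mm above this point, the wider foot (44 mm) begins 26 mm below. One of two or three lasts; None if absent.
- last_a_toe (a point): Toe of the yellow last: 90 mm along x ahead of the cone point, 10 mm above the underside; same axes. None if absent.
- last_a: The yellow last: 126 mm long, 44 mm wide, 64 mm tall at the cone; the instep starts about 50 mm high just ahead of the cone and slopes down to the toe. Origin on its underside, 30 mm ahead of the cone point; toe tip 64 mm ahead of the origin, heel 62 mm behind. None if absent.
- last_b_cone (a point): Child's shoe last, green plastic with a steel-plated sole, 280 g. Point in the middle of its cone, the upright block over the heel where it is gripped, 48 mm above the flat underside. x to the toe, z up. Cone: 52 mm long (26 either way along x), 26 mm wide across y, sides parallel and upright, top 16 mm above this point, the wider foot (44 mm) begins 26 mm below. One of two or three lasts; None if absent.
- last_b_toe (a point): Toe of the green last: 90 mm along x ahead of the cone point, 10 mm above the underside; same axes. None if absent.
- last_b: The green last: 126 mm long, 44 mm wide, 64 mm tall at the cone; the instep starts about 50 mm high just ahead of the cone and slopes down to the toe. Origin on its underside, 30 mm ahead of the cone point; toe tip 64 mm ahead of the origin, heel 62 mm behind. None if absent.
- last_c_cone (a point): Child's shoe last, orange plastic with a steel-plated sole, 280 g. Point in the middle of its cone, the upright block over the heel where it is gripped, 48 mm above the flat underside. x to the toe, z up. Cone: 52 mm long (26 either way along x), 26 mm wide across y, sides parallel and upright, top 16 mm above this point, the wider foot (44 mm) begins 26 mm below. One of two or three lasts; None if absent.
- last_c_toe (a point): Toe of the orange last: 90 mm along x ahead of the cone point, 10 mm above the underside; same axes. None if absent.
- last_c: The orange last: 126 mm long, 44 mm wide, 64 mm tall at the cone; the instep starts about 50 mm high just ahead of the cone and slopes down to the toe. Origin on its underside, 30 mm ahead of the cone point; toe tip 64 mm ahead of the origin, heel 62 mm behind. None if absent.
- board: Grey photo board fixed on the bench, 395 x 200 x 12 mm, with a white 250 x 160 mm field outlined in black. Origin under the middle of the field; x along the row, y towards the camera. The board reaches from x = -205 to +190 mm. A thin white backdrop 76 mm high stands along its edge at y = -98 mm.
- board_field (a point): Middle of the white field, on the board's top, 12 mm above the bench. x along the row (250 mm side), y towards the camera, z up. Three lasts fit side by side about 90 mm apart along x; a last standing centred across the row has its cone point at y = -30 mm and its toe tip at y = +64 mm.
- holder_slot (a point): Aluminium card holder on the photo board, at the field's -x end (172 mm from its middle). Upright slot open at the top, inside 64 mm (x) by 11 mm (y); this point is the middle of its floor, 16 mm above the bench. Walls go 28 mm up from this point, then lips flare outwards to 35 mm up. Axes as the board's.
- case_slot (a point): Grey card case fixed on the bench (95 x 45 mm foot); the card starts in it. Upright slot open at the top, inside 64 mm (x) by 11 mm (y); this point is the middle of its floor, 4 mm above the bench. Walls go 36 mm up from this point, then lips flare outwards to 43 mm up. x along the slot, z up.
- card_center (a point): Rigid colour reference card, 60 mm wide (x), 8 mm thick (y), 84 mm tall (z), 80 g, black with coloured patches, both faces alike (either may look at the camera). This point is its centre, 42 mm above its lower edge. It is gripped by its two faces near the top edge.
- card: The same card; origin at the middle of its lower edge, axes as its centre's.
- tray_in (a point): Blue tray fixed on the bench, 300 (x) x 190 (y) mm outside, 5 mm walls 35 mm high. This point is the middle of its inner floor, 5 mm above the bench; x along its length, z up. The lasts start in it, side by side along x about 90 mm apart, toes roughly to +y.
- release_top (a point): Middle of the top of the red shutter button, a cap 18 mm across, about 157 mm above the bench and 14 mm above the camera's top plate. Pressed down it sinks 3 mm against 1 to 2.5 N to its first click, stops there until the push exceeds 9 N, then sinks 3 mm more against 9 to 12 N to its end stop. It springs back when let go.
- camera: Black camera with its low steel stand (140 x 140 mm foot), fixed. Origin under the camera on the bench; the lens looks along -x, towards the photo board, its front 101 mm from the origin. Body 130 mm wide along y, top plate 143 mm high; viewfinder hump (x -34 to 26, y -22 to 22 mm) 164 mm high. The shutter button is at x = -22, y = 48 mm.
- focus (a joint): First stage of the shutter button, m: 0 at rest, 0.003 at the half-press click and also when fully pressed.
- shutter (a joint): Second stage of the shutter button, m: 0 at rest and at half press, 0.003 when fully pressed.
- brush: Bystander: wooden brush, 150 x 46 x 40 mm, origin under its centre.
- polish: Bystander: jar, 68 mm across, 70 mm tall, origin under its centre.
- tape: Bystander: roll of brown tape lying flat, 96 mm across, 40 mm high, origin under its centre.
Mind the look-alikes: they are no part of the job. Several things look just like the part that bears case_slot: the one meant starts farthest from the robot's base.

How it is judged:
On the way, in this order (a step that is already met when the one before it is completed fails the run):
1. every last stands upright in the field, toe to the camera, and the card is home in the holder (x of last_a_cone in the frame of board_field between -0.12 and 0.12 m and y of last_a_cone in the frame of board_field between -0.06 and 0 m and x of last_a_toe in the frame of board_field between -0.125 and 0.125 m and y of last_a_toe in the frame of board_field between 0.03 and 0.09 m and angle between the x axis of each of last_a_cone, last_b_cone, last_c_cone and the y axis of board_field, either way round below 0.3 rad and angle between each of last_a_cone, last_b_cone, last_c_cone's own z axis and vertical below 0.12 rad and z of each of last_a_cone, last_b_cone, last_c_cone in the frame of board_field below 0.056 m and x of last_b_cone in the frame of board_field between -0.12 and 0.12 m and y of last_b_cone in the frame of board_field between -0.06 and 0 m and x of last_b_toe in the frame of board_field between -0.125 and 0.125 m and y of last_b_toe in the frame of board_field between 0.03 and 0.09 m and x of last_c_cone in the frame of board_field between -0.12 and 0.12 m and y of last_c_cone in the frame of board_field between -0.06 and 0 m and x of last_c_toe in the frame of board_field between -0.125 and 0.125 m and y of last_c_toe in the frame of board_field between 0.03 and 0.09 m and z of card_center in the frame of holder_slot between 0.034 and 0.046 m and horizontal distance between card_center and holder_slot below 0.009 m and angle between card_center's own z axis and vertical below 0.15 rad), for 0.3 s.
2. with all of that in place, the shutter button is held at its first click, not further (all of step 1 and value of joint focus above 0.0022 m and value of joint shutter below 0.0008 m), for 0.6 s.
3. with all of that in place, the shutter button is pressed fully (all of step 1 and value of joint each of focus, shutter above 0.0022 m), for 0.05 s.
At the end, for the whole second after the job is handed in: Every last stands upright (within 0.12 rad) and still on the floor of the tray, the card is home in its case (within 4 mm of the slot's floor and upright), and the shutter button is let go (x of last_a_cone in the frame of tray_in between -0.145 and 0.145 m and y of last_a_cone in the frame of tray_in between -0.09 and 0.09 m and z of last_a_cone in the frame of tray_in between 0.038 and 0.056 m and angle between each of last_a_cone, last_b_cone, last_c_cone's own z axis and vertical below 0.12 rad and x of last_b_cone in the frame of tray_in between -0.145 and 0.145 m and y of last_b_cone in the frame of tray_in between -0.09 and 0.09 m and z of last_b_cone in the frame of tray_in between 0.038 and 0.056 m and x of last_c_cone in the frame of tray_in between -0.145 and 0.145 m and y of last_c_cone in the frame of tray_in between -0.09 and 0.09 m and z of last_c_cone in the frame of tray_in between 0.038 and 0.056 m and linear speed of each of last_a, last_b, last_c, card below 0.03 m/s and z of card_center in the frame of case_slot between 0.034 and 0.046 m and horizontal distance between card_center and case_slot below 0.009 m and angle between card_center's own z axis and vertical below 0.15 rad and value of joint each of focus, shutter below 0.001 m); the robot touches nothing.
It fails at once if the brush is knocked more than 40 mm away (distance of brush from where it was at the start of the episode above 0.04 m).
It fails at once if the jar is knocked more than 40 mm away (distance of polish from where it was at the start of the episode above 0.04 m).
It fails at once if the tape roll is knocked more than 40 mm away (distance of tape from where it was at the start of the episode above 0.04 m).
Of last_a, last_b, last_c only 2 to 3 are there at a start; the rules pass over those that are not, and their reading is None.
At some moment in a run one of last_a, last_b, last_c may be knocked a few centimetres aside while the robot is not near it.
It also fails if it takes over 210 s, if anything falls off the work surface, if the arm or the gripper's body presses on something with over 40 N, if the wrist force passes 120 N, or if a joint passes its speed limit or range.

## Working session

There is one attempt and no reset: what is moved stays moved. The work goes in short steps, Python scripts to look and compute and a tool call to move; the robot and the scene stay as the last step left them, time stands still between calls to the robot, and variables do not carry over. Pictures are saved under pics/ and viewed, about 12 in all and at most 16, crops included, and the job is handed in when it is done.

Besides the shell and the picture viewer there is one more tool, called after ">>>" by a JSON object that holds its "op" and its "data". drive_tool: Moves the arm, as the interface text tells. Its arguments: {"type":"object","properties":{"commands":{"type":"array"},"gripper":{"type":"number"}},"required":["commands"]}

```bash
mkdir -p pics; cat > h.py <<'E'
import numpy as np, cv2
from scipy.spatial.transform import Rotation as R
from plant import robot
def snap(c,n=None):
    im=robot.camera(c)
    if n: cv2.imwrite('pics/'+n+'.png',im[:,:,::-1])
    return im
def cal(c):
    k=robot.calibration(c); f=192/np.tan(np.radians(k['fov_y'])/2); q=k['orientation']
    return f,k['cx'],k['cy'],np.array(k['eye']),R.from_quat([q[1],q[2],q[3],q[0]])
def ray(c,p,z):
    f,cx,cy,e,r=cal(c); d=r.apply([(p[0]-cx)/f,(p[1]-cy)/f,1]); return e+d*(z-e[2])/d[2]
def proj(c,P):
    f,cx,cy,e,r=cal(c); v=r.inv().apply(np.array(P)-e); return np.array([cx+f*v[0]/v[2],cy+f*v[1]/v[2]])
E
python3 - <<'E'
from h import *
a=snap('top','top0');b=snap('side','side0')
cv2.imwrite('pics/both0.png',np.hstack([a,b])[:,:,::-1])
for c in('top','side'): print(c,robot.calibration(c))
print(robot.read_state())
H=dict(last_a_cone=.06,last_a_toe=.02,last_b_cone=.06,last_b_toe=.02,last_c_cone=.06,last_c_toe=.02,board_field=.012,holder_slot=.016,case_slot=.004,card_center=.046,tray_in=.005,release_top=.157,camera=0,brush=0,polish=0,tape=0)
H.update({f'last_{k}_cone':.053 for k in 'abc'});H.update({f'last_{k}_toe':.015 for k in 'abc'})
for n,z in H.items():
  for c in ('top','side'):
    for d in robot.place_of(c,n)[:4]:
        if d['confidence']>.2: print(n,c,round(d['confidence'],2),np.round(d['pixel'],1),np.round(ray(c,d['pixel'],z),3))
E
```

```text
top {'fov_y': 46.732259054034245, 'cx': 253.55678108639387, 'cy': 192.40145756869268, 'eye': array([0.39129331, 0.05549215, 1.58902935]), 'orientation': array([ 0.02317272, -0.70449998,  0.70847622, -0.03470237])}
side {'fov_y': 43.58997226239201, 'cx': 261.21522063100554, 'cy': 202.56779602750868, 'eye': array([-0.22943527, -0.75198087,  0.82224588]), 'orientation': array([-0.43704747,  0.82300763, -0.31716106,  0.17622944])}
{'time': 0.1, 'joints': array([ 1.18501375e+00,  4.23733186e-01,  1.63060635e+00, -3.02962991e-05,
        1.08863640e+00, -1.90332435e-02]), 'qd': array([-0.00168196, -0.00448053, -0.00118285, -0.00043988,  0.00179491,
        0.0024158 ]), 'tau': array([ 1.85408094e-04, -5.45620000e+01, -2.74325144e+01,  6.45672041e-02,
        1.88032648e-02, -1.63765969e-05]), 'position': array([0.22391676, 0.58293968, 0.2050018 ]), 'ee_rot': array([-1.25897838e-04,  1.82341735e-01,  9.83234974e-01, -6.80221442e-04]), 'ft_force': array([0.43389772, 0.14059948, 1.18205544]), 'wrist_torque': array([-0.01013966,  0.00855832, -0.02636847]), 'opening': 0.9985715143517093}
last_a
[... 1987 characters left out ...]
[168.2 154.5] [0.634 0.308 0.157]
release_top side 0.51 [169.6 142.2] [0.464 0.405 0.157]
camera top 0.73 [142.3 193.2] [0.521 0.427 0.   ]
camera top 0.64 [328.4 198.2] [ 0.499 -0.24   0.   ]
camera side 0.73 [185.3 176.1] [0.527 0.432 0.   ]
camera side 0.36 [270.6 206.7] [0.616 0.111 0.   ]
brush top 0.56 [297.6 125.7] [ 0.764 -0.133  0.   ]
brush side 0.65 [370.  229.4] [ 0.75  -0.161  0.   ]
polish top 0.67 [167.7 153.9] [0.662 0.338 0.   ]
polish top 0.62 [323.1 227.2] [ 0.396 -0.219  0.   ]
polish side 0.8 [239.9 175.4] [0.667 0.315 0.   ]
polish side 0.65 [186.3 177.8] [0.523 0.421 0.   ]
tape top 0.64 [173.7 245.2] [0.335 0.313 0.   ]
tape side 0.94 [156.2 210.9] [0.344 0.322 0.   ]
```

View pics/top0.png

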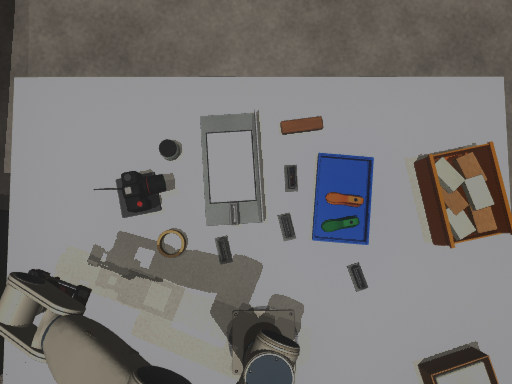

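View pics/side0.png

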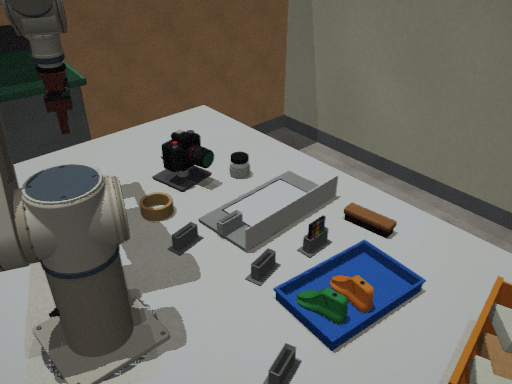

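Both pictures show two lasts only: green at top-view (340,224) and orange at (345,199), with yellow absent. The look-alike cases are at (291,177), which holds the card, (286,226), (223,249) and (357,277). The one at (291,177), about (0.576,-0.107), is farthest from the base, so it is the one meant. Next I refine the measurements and check with a close crop.

```bash
cat >> h.py <<'E'
def rect(c,mask,z):
    m=mask.astype(np.uint8); n,l,s,ce=cv2.connectedComponentsWithStats(m); k=1+np.argmax(s[1:,4]); ys,xs=np.nonzero(l==k)
    P=np.array([ray(c,(x,y),z)[:2] for x,y in zip(xs,ys)],np.float32)
    r=cv2.minAreaRect(P); return np.round(r[0],4),np.round(r[1],4),round(r[2],2)
def to(x,y,z,yaw):
    """tool-frame delta (cm, deg) to a tool-down pose with jaw axis at world angle yaw (deg, mod 180)"""
    s=robot.read_state();q=s['ee_rot'];r=R.from_quat([q[1],q[2],q[3],q[0]])
    d=r.inv().apply(np.array([x,y,z])-s['position'])*100
    opts=[]
    for a in (yaw,yaw+180):
        t=np.radians(a); ty=np.array([np.cos(t),np.sin(t),0]);tz=np.array([0,0,-1.]);tx=np.cross(ty,tz)
        opts.append((r.inv()*R.from_matrix(np.c_[tx,ty,tz])).as_rotvec(degrees=True))
    print('delta cm',np.round(d,2),'rot',[np.round(o,1).tolist() for o in opts],'j1,j6',np.round(s['joints'][[0,5]],2))
E
python3 - <<'E'
from h import *
a=cv2.imread('pics/top0.png'); h=cv2.cvtColor(a,cv2.COLOR_BGR2HSV)
blue=(h[:,:,0]>105)&(h[:,:,0]<130)&(h[:,:,1]>120)
print('tray',rect('top',blue,.03))
c=a[100:250,190:380]; cv2.imwrite('pics/crop0.png',cv2.resize(c,None,fx=4,fy=4,interpolation=cv2.INTER_CUBIC))
sub=np.zeros(blue.shape,bool); sub[125:207,200:262]=True
w=(a.min(2)>190)&sub
print('field',rect('top',w,.012))
robot.camera('top');robot.camera('side')
for n,z in (('board',.012),('last_b',.05),('last_c',.05),('camera',0.14),('case_slot',.04),('holder_slot',.044),('release_top',.157)):
  for d in robot.cut_out('top',n)[:4]:
    if d['confidence']>.4: print(n,round(d['confidence'],2),np.round(d['pixel']),rect('top',d['region'],z))
E
```

```text
Traceback (most recent call last):
  File "h.py", line 17, in rect
    P=np.array([ray(c,(x,y),z)[:2] for x,y in zip(xs,ys)],np.float32)
                ~~~^^^^^^^^^^^
  File "h.py", line 12, in ray
    f,cx,cy,e,r=cal(c); d=r.apply([(p[0]-cx)/f,(p[1]-cy)/f,1]); return e+d*(z-e[2])/d[2]
                ~~~^^^
  File "h.py", line 9, in cal
    k=robot.calibration(c); f=192/np.tan(np.radians(k['fov_y'])/2); q=k['orientation']
ValueError: time passes only in moves, steps and waits
```

```bash
python3 - <<'E'
s=open('h.py').read().replace("def cal(c):","import functools\n@functools.lru_cache\ndef cal(c):"); open('h.py','w').write(s)
E
python3 - <<'E'
from h import *
a=cv2.imread('pics/top0.png'); h=cv2.cvtColor(a,cv2.COLOR_BGR2HSV)
blue=(h[:,:,0]>105)&(h[:,:,0]<130)&(h[:,:,1]>120)
print('tray',rect('top',blue,.03))
c=a[100:250,190:380]; cv2.imwrite('pics/crop0.png',cv2.resize(c,None,fx=4,fy=4,interpolation=cv2.INTER_CUBIC))
sub=np.zeros(blue.shape,bool); sub[125:207,200:262]=True
w=(a.min(2)>190)&sub
print('field',rect('top',w,.012))
robot.camera('top');robot.camera('side')
for n,z in (('board',.012),('last_b',.05),('last_c',.05),('camera',0.14),('case_slot',.04),('holder_slot',.044),('release_top',.157)):
  for d in robot.cut_out('top',n)[:4]:
    if d['confidence']>.4: print(n,round(d['confidence'],2),np.round(d['pixel']),rect('top',d['region'],z))
E
```

```text
tray (array([ 0.4975, -0.2852]), array([0.1967, 0.3103]), 84.89)Traceback (most recent call last):
  File "<stdin>", line 8, in <module>
  File "h.py", line 18, in rect
    m=mask.astype(np.uint8); n,l,s,ce=cv2.connectedComponentsWithStats(m); k=1+np.argmax(s[1:,4]); ys,xs=np.nonzero(l==k)
                                                                               ~~~~~~~~~^^^^^^^^^
    return _wrapfunc(a, 'argmax', axis=axis, out=out, **kwds)
    return bound(*args, **kwds)
ValueError: attempt to get argmax of an empty sequence
```

View pics/crop0.png

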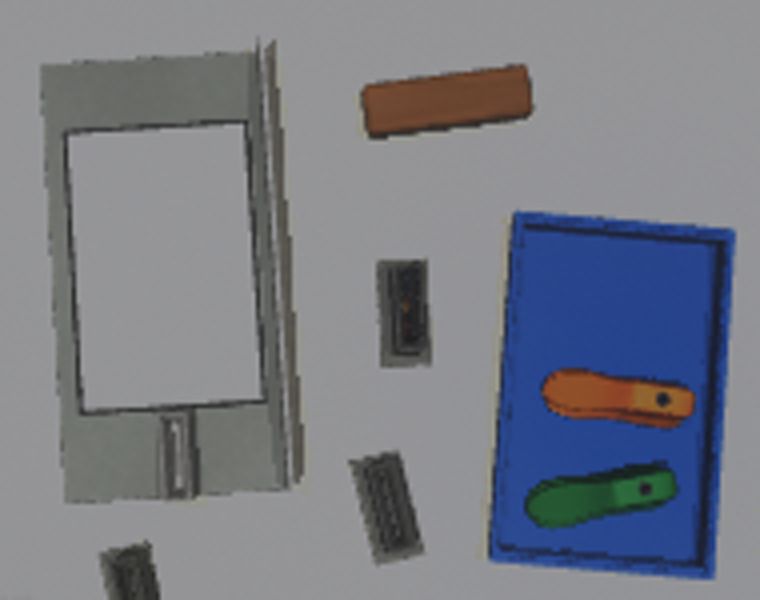

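```bash
python3 - <<'E'
from h import *
P=lambda x,y,z:ray('top',(x/4+190-.375,y/4+100-.375),z)[:2]
F=np.array([P(*p,.012) for p in((66,131),(247,122),(265,402),(81,412))])
print('field c',F.mean(0).round(4),'row len',np.linalg.norm(F[0]-F[3]),np.linalg.norm(F[1]-F[2]),'yaw x',np.degrees(np.arctan2(*((F[0]+F[1]-F[2]-F[3])[::-1]))), 'w',np.linalg.norm(F[0]-F[1]))
B=np.array([P(*p,.012) for p in((40,65),(65,502))]);print('board edge',B,np.degrees(np.arctan2(*((B[0]-B[1])[::-1]))))
C=np.array([P(*p,.004) for p in((377,260),(428,260),(431,366),(380,366))]);d=C[0]+C[1]-C[2]-C[3]
print('case',C.mean(0).round(4),np.degrees(np.arctan2(d[1],d[0])),np.linalg.norm(d)/2,np.linalg.norm(C[0]-C[1]))
T=np.array([P(*p,.035) for p in((514,212),(735,230),(715,577),(489,560))]);d=T[0]+T[1]-T[2]-T[3]
print('tray',T.mean(0).round(4),np.degrees(np.arctan2(d[1],d[0])),np.linalg.norm(d)/2,np.linalg.norm(T[0]-T[1]))
print('holder mid top',P(178,456,.05))
for n,cn,t in(('c',(663,400),(543,395)),('b',(645,489),(527,506))):
  a,b=P(*cn,.069),P(*t,.015);print(n,a,b,np.linalg.norm(a-b),np.degrees(np.arctan2(*((b-a)[::-1]))))
robot.camera('top');robot.camera('side')
for n,z in (('board',.012),('last_b',.05),('last_c',.05),('camera',0.14),('case_slot',.04),('release_top',.157)):
  for d in robot.cut_out('top',n)[:3]:
    if d['confidence']>.4 and d['region'].any(): print(n,round(d['confidence'],2),np.round(d['pixel']),rect('top',d['region'],z))
to(.41,-.29,.2,0)
E
```

```text
field c [0.6154 0.11  ] row len 0.2533594536086586 0.25313696852116396 yaw x 3.2164752160101826 w 0.1629027247526417
board edge [[0.79839691 0.2220502 ]
 [0.4054549  0.19858157]] 3.4179545476854636
case [ 0.5731 -0.1043] 0.8621673282722331 0.09582556978304238 0.04599774835745467
tray [ 0.4976 -0.2847] -5.008895903684097 0.3072607896816682 0.19692089296336993
holder mid top [0.4441898  0.09766627]
c [ 0.48928429 -0.31989064] [ 0.49778412 -0.22614293] 0.09413224807213379 84.81932282346156
b [ 0.4129968  -0.30249834] [ 0.39938471 -0.21001574] 0.09347898066179969 98.37298291606233
board 0.83 [230. 169.] (array([0.6078, 0.1082]), array([0.4054, 0.2052]), 3.51)
last_b 0.76 [346. 198.] (array([ 0.4927, -0.2865]), array([0.1307, 0.0428]), 83.68)
last_b 0.71 [340. 228.] (array([ 0.4074, -0.2678]), array([0.0409, 0.1319]), 9.46)
last_c 0.76 [346. 198.] (array([ 0.4927, -0.2865]), array([0.1307, 0.0428]), 83.68)
last_c 0.71 [340. 228.] (array([ 0.4074, -0.2678]), array([0.0409, 0.1319]), 9.46)
camera 0.82 [140. 193.] (array([0.516, 0.396]), array([0.1454, 0.1558]), 11.24)
case_slot 0.92 [224. 251.] (array([0.3206, 0.1357]), array([0.0925, 0.0446]), 12.61)
case_slot 0.82 [287. 178.] (array([ 0.5692, -0.1004]), array([0.0924, 0.0436]), 2.67)
case_slot 0.77 [286. 224.] (array([ 0.4005, -0.0837]), array([0.0883, 0.0449]), 13.55)
delta cm [-48.67 -74.87   0.57] rot [[0.0, 0.0, 69.0], [-0.0, 0.0, -111.0]] j1,j6 [ 1.18 -0.02]
```

>>> {"op": "drive_tool", "data": {"commands": [[0, 0, 0, 0, 0, 8.5], [0, 0, 0, 0, 0, 8.5], [0, 0, 0, 0, 0, 8.5], [0, 0, 0, 0, 0, 8.5], [0, 0, 0, 0, 0, 8.5], [0, 0, 0, 0, 0, 8.5], [0, 0, 0, 0, 0, 8.5], [0, 0, 0, 0, 0, 8.5], [0, 0, 0, 0, 0, 1], [-4, 2.5, 0, 0, 0, 0], [-4, 2.5, 0, 0, 0, 0], [-4, 2.5, 0, 0, 0, 0], [-4, 2.5, 0, 0, 0, 0], [-4, 2.5, 0, 0, 0, 0], [-4, 2.5, 0, 0, 0, 0], [-4, 2.5, 0, 0, 0, 0], [-4, 2.5, 0, 0, 0, 0], [-4, 2.5, 0, 0, 0, 0], [-4, 2.5, 0, 0, 0, 0], [-4, 2.5, 0, 0, 0, 0]], "gripper": 5.5}}

```text
time: 4.1
position: [0.4999, 0.1416, 0.206]
ee_rot: [0.0, 0.706, 0.708, 0.0]
ft_force: [0.6, -0.5, -0.7]
opening: 0.629
```

>>> {"op": "drive_tool", "data": {"commands": [[-4, -0.8, 0, 0, 0, 0], [-4, -0.8, 0, 0, 0, 0], [-4, -0.8, 0, 0, 0, 0], [-4, -0.8, 0, 0, 0, 0], [-4, -0.8, 0, 0, 0, 0], [-4, -0.8, 0, 0, 0, 0], [-4, -0.8, 0, 0, 0, 0], [-4, -0.8, 0, 0, 0, 0], [-4, -0.8, 0, 0, 0, 0], [-4, -0.8, 0, 0, 0, 0], [0, 0, 0, 0, 0, -7.5], [0, 0, 0, 0, 0, 0], [0, 0, 0, 0, 0, 0]]}}

```text
time: 5.4
position: [0.4188, -0.2564, 0.2056]
ee_rot: [-0.0, 0.66, 0.751, 0.0]
ft_force: [-0.6, -0.3, 0.2]
opening: 0.622
```

```bash
python3 - <<'E'
from h import *
print(robot.read_state()['position'],robot.read_state()['time'])
to(.413,-.3025,.053,7.5)
a=snap('top','t1');b=snap('side','s1')
cv2.imwrite('pics/c1.png',cv2.resize(b[220:360,230:430],None,fx=4,fy=4,interpolation=cv2.INTER_CUBIC)[:,:,::-1])
for c in('top','side'):
  for n in('last_b_cone','last_b_toe','last_c_cone','last_c_toe'):
    for d in robot.place_of(c,n)[:2]:
      if d['confidence']>.4: print(n,c,np.round(ray(c,d['pixel'],.053 if 'cone' in n else .015),3))
E
```

```text
[ 0.4187664  -0.25639198  0.20563469] 5.4
delta cm [-4.5  -1.16 15.26] rot [[-0.0, -0.0, -0.1], [-0.0, 0.0, 179.9]] j1,j6 [-0.57 -0.7 ]
last_b_cone top [ 0.412 -0.306  0.053]
last_b_toe top [ 0.387 -0.271  0.015]
last_b_toe top [ 0.392 -0.213  0.015]
last_c_cone top [ 0.493 -0.311  0.053]
last_c_toe top [ 0.507 -0.239  0.015]
last_b_cone side [ 0.407 -0.304  0.053]
last_b_toe side [ 0.401 -0.214  0.015]
last_b_toe side [0.607 0.097 0.015]
last_c_cone side [ 0.494 -0.322  0.053]
last_c_toe side [ 0.515 -0.232  0.015]
```

View pics/c1.png

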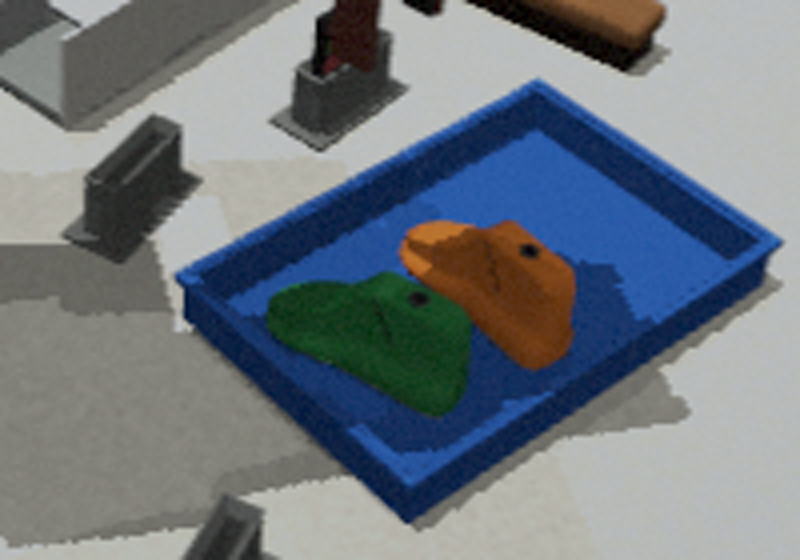

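>>> {"op": "drive_tool", "data": {"commands": [[-4.55, -1.2, 0, 0, 0, 0], [0, 0, 4, 0, 0, 0], [0, 0, 4, 0, 0, 0], [0, 0, 3, 0, 0, 0], [0, 0, 2, 0, 0, 0], [0, 0, 1.5, 0, 0, 0], [0, 0, 1.5, 0, 0, 0], [0, 0, 0, 0, 0, 0], [0, 0, 0, 0, 0, 0]]}}

```text
time: 6.8
position: [0.413, -0.3033, 0.0457]
ee_rot: [-0.0, 0.659, 0.752, -0.0]
ft_force: [-0.5, -0.1, -0.2]
opening: 0.623
```

>>> {"op": "drive_tool", "data": {"commands": [[0, 0, 0, 0, 0, 0], [0, 0, 0, 0, 0, 0], [0, 0, 0, 0, 0, 0], [0, 0, 0, 0, 0, 0], [0, 0, 0, 0, 0, 0], [0, 0, 0, 0, 0, 0], [0, 0, 0, 0, 0, 0], [0, 0, 0, 0, 0, 0]], "gripper": 1}}

```text
time: 7.6
position: [0.4131, -0.3035, 0.0461]
ee_rot: [0.0, 0.659, 0.752, 0.0]
ft_force: [-0.4, 1.1, 6.3]
opening: 0.294
```

```bash
python3 - <<'E'
from h import *
s=robot.read_state();print(s['position'],s['ft_force'],s['opening']*87.8)
print(ray('side',(230+419/4-.4,220+299/4-.4),.069))
# board pose
y=np.radians(3.3);c=np.array([.6154,.110]);ux=np.array([np.cos(y),np.sin(y)]);uy=np.array([-np.sin(y),np.cos(y)])
for bx in(-.045,.045): print(bx,c+bx*ux-.03*uy)
to(*(c-.045*ux-.03*uy),.2,3.3)
E
```

```text
[ 0.41314218 -0.30347572  0.04609886] [-0.42992837  1.1330016   6.2540833 ] 25.794028017019716
[ 0.41431186 -0.30290988  0.069     ]
-0.045 [0.57220154 0.07745936]
0.045 [0.6620523  0.08264013]
delta cm [ 35.69  20.73 -15.39] rot [[0.0, 0.0, 4.2], [-0.0, 0.0, -175.8]] j1,j6 [-0.66 -0.79]
```

>>> {"op": "drive_tool", "data": {"commands": [[0, 0, -2, 0, 0, 0], [0, 0, -5, 0, 0, 0], [0, 0, -5, 0, 0, 0], [3.57, 2.07, 0, 0, 0, 0], [3.57, 2.07, 0, 0, 0, 0], [3.57, 2.07, 0, 0, 0, 0], [3.57, 2.07, 0, 0, 0, 0], [3.57, 2.07, 0, 0, 0, 0], [3.57, 2.07, 0, 0, 0, 0], [3.57, 2.07, 0, 0, 0, 0], [3.57, 2.07, 0, 0, 0, 0], [3.57, 2.07, 0, 0, 0, 0], [3.57, 2.07, 0, 0, 0, 0], [0, 0, 0, 0, 0, 4.2], [0, 0, 5, 0, 0, 0], [0, 0, 0, 0, 0, 0], [0, 0, 0, 0, 0, 0]]}}

```text
time: 9.3
position: [0.5703, 0.0774, 0.1148]
ee_rot: [-0.001, 0.686, 0.727, -0.002]
ft_force: [-0.5, 0.5, -1.9]
opening: 0.291
```

```bash
python3 - <<'E'
from h import *
s=robot.read_state();print(s['position'],s['ft_force'],s['opening']*87.8)
to(.5722,.0775,.054,3.3)
b=snap('side','s2')
cv2.imwrite('pics/c2.png',cv2.resize(b[130:300,200:400],None,fx=4,fy=3.5,interpolation=cv2.INTER_CUBIC)[:,:,::-1])
E
```

```text
[0.57027836 0.07740864 0.11475668] [-0.4618565   0.51980722 -1.88510757] 25.550260846679794
delta cm [-0.    0.22  6.07] rot [[-0.2, 0.0, -0.0], [0.0, 0.4, 180.0]] j1,j6 [0.11 0.06]
```

View pics/c2.png

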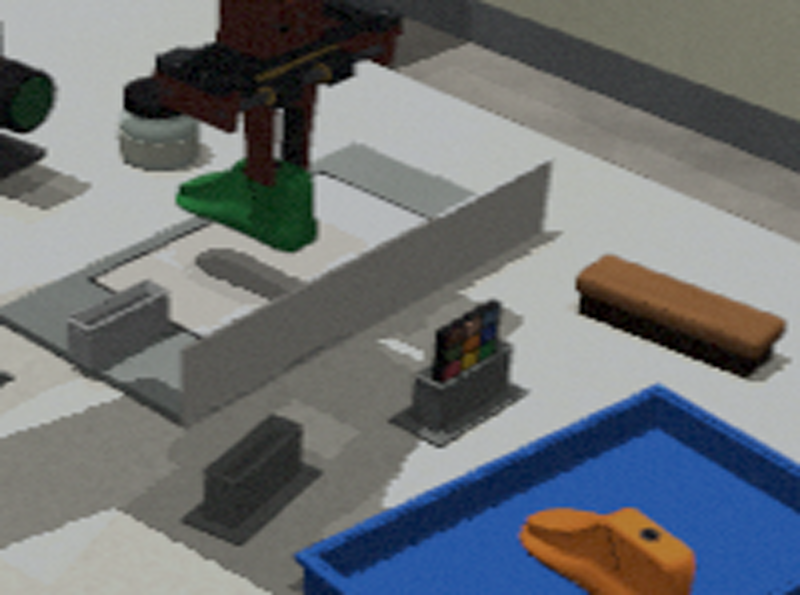

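The green last hangs level over the field, crop (265,205), and the orange one is still in the tray. I lower the green and release it.

>>> {"op": "drive_tool", "data": {"commands": [[0, 0.2, 2, 0, 0, 0], [0, 0, 2, 0, 0, 0], [0, 0, 1, 0, 0, 0], [0, 0, 0.6, 0, 0, 0], [0, 0, 0.5, 0, 0, 0], [0, 0, 0, 0, 0, 0], [0, 0, 0, 0, 0, 0]]}}

```text
time: 10.05
position: [0.5741, 0.0778, 0.0553]
ee_rot: [0.0, 0.687, 0.727, 0.0]
ft_force: [0.3, -0.4, -2.7]
opening: 0.288
```

>>> {"op": "drive_tool", "data": {"commands": [[0, 0, 0, 0, 0, 0], [0, 0, 0, 0, 0, 0], [0, 0, 0, 0, 0, 0], [0, 0, 0, 0, 0, 0], [0, 0, 0, 0, 0, 0], [0, 0, -2, 0, 0, 0], [0, 0, -4, 0, 0, 0], [0, 0, -4, 0, 0, 0], [0, 0, 0, 0, 0, 0]], "gripper": 5.5}}

```text
time: 10.95
position: [0.5773, 0.0782, 0.16]
ee_rot: [0.003, 0.687, 0.727, 0.004]
ft_force: [-0.5, -0.2, 0.1]
opening: 0.626
```

```bash
python3 - <<'E'
from h import *
a=snap('top');b=snap('side')
to(.490,-.3205,.146,-5)
for c in('top','side'):
  for n in('last_b_cone','last_b_toe','last_c_cone','last_c_toe'):
    for d in robot.place_of(c,n)[:2]:
      p=ray(c,d['pixel'],(.053 if 'cone' in n else .015)+(.007 if 'b_' in n else 0))
      if d['confidence']>.4: print(n,c,np.round(p,3))
E
```

```text
delta cm [-39.28 -10.69   0.93] rot [[0.1, -0.0, 8.3], [0.0, 0.2, -171.7]] j1,j6 [0.11 0.06]
last_b_cone top [0.582 0.071 0.06 ]
last_b_toe top [0.567 0.162 0.022]
last_c_cone top [ 0.494 -0.318  0.053]
last_c_toe top [ 0.507 -0.237  0.015]
last_b_cone side [0.586 0.075 0.06 ]
last_b_cone side [0.567 0.049 0.06 ]
last_b_toe side [0.567 0.171 0.022]
last_c_cone side [ 0.487 -0.324  0.053]
last_c_toe side [ 0.511 -0.233  0.015]
```

>>> {"op": "drive_tool", "data": {"commands": [[-3.27, -0.89, 0, 0, 0, 0], [-3.27, -0.89, 0, 0, 0, 0], [-3.27, -0.89, 0, 0, 0, 0], [-3.27, -0.89, 0, 0, 0, 0], [-3.27, -0.89, 0, 0, 0, 0], [-3.27, -0.89, 0, 0, 0, 0], [-3.27, -0.89, 0, 0, 0, 0], [-3.27, -0.89, 0, 0, 0, 0], [-3.27, -0.89, 0, 0, 0, 0], [-3.27, -0.89, 0, 0, 0, 0], [-3.27, -0.89, 0, 0, 0, 0], [-3.27, -0.89, 0, 0, 0, 0], [0, 0, 0, 0, 0, 5], [0, 0, 0, 0, 0, 4.3], [0, 0, 0, 0, 0, 0], [0, 0, 0, 0, 0, 0]]}}

```text
time: 13.05
position: [0.4894, -0.32, 0.1544]
ee_rot: [-0.0, 0.743, 0.67, -0.0]
ft_force: [0.4, 0.6, -0.1]
opening: 0.628
```

```bash
python3 - <<'E'
from h import *
to(.490,-.321,.045,-6)
E
```

```text
delta cm [-0.09  0.08 10.94] rot [[-0.0, -0.0, 0.1], [0.0, -0.0, -179.9]] j1,j6 [-0.6 -0.5]
```

>>> {"op": "drive_tool", "data": {"commands": [[-0.1, 0, 4, 0, 0, 0], [0, 0, 3, 0, 0, 0], [0, 0, 2, 0, 0, 0], [0, 0, 1, 0, 0, 0], [0, 0, 0.9, 0, 0, 0], [0, 0, 0, 0, 0, 0]]}}

```text
time: 13.65
position: [0.4892, -0.3209, 0.0451]
ee_rot: [-0.0, 0.743, 0.669, -0.0]
ft_force: [-0.6, -0.1, -0.6]
opening: 0.626
```

>>> {"op": "drive_tool", "data": {"commands": [[0, 0, 0, 0, 0, 0], [0, 0, 0, 0, 0, 0], [0, 0, 0, 0, 0, 0], [0, 0, 0, 0, 0, 0], [0, 0, 0, 0, 0, 0], [0, 0, 0, 0, 0, 0], [0, 0, 0, 0, 0, 0], [0, 0, -2, 0, 0, 0], [0, 0, -5, 0, 0, 0], [0, 0, -5, 0, 0, 0], [0, 0, 0, 0, 0, 0], [0, 0, 0, 0, 0, 0]], "gripper": 1}}

```text
time: 14.85
position: [0.4895, -0.3213, 0.1663]
ee_rot: [0.001, 0.743, 0.669, 0.0]
ft_force: [0.0, 0.0, -2.9]
opening: 0.293
```

```bash
python3 - <<'E'
from h import *
to(.662,.0826,.174,3.3)
E
```

```text
delta cm [41.97 12.92 -0.79] rot [[0.1, 0.1, -9.3], [0.1, -0.1, 170.7]] j1,j6 [-0.6 -0.5]
```

>>> {"op": "drive_tool", "data": {"commands": [[3.5, 1.08, 0, 0, 0, 0], [3.5, 1.08, 0, 0, 0, 0], [3.5, 1.08, 0, 0, 0, 0], [3.5, 1.08, 0, 0, 0, 0], [3.5, 1.08, 0, 0, 0, 0], [3.5, 1.08, 0, 0, 0, 0], [3.5, 1.08, 0, 0, 0, 0], [3.5, 1.08, 0, 0, 0, 0], [3.5, 1.08, 0, 0, 0, 0], [3.5, 1.08, 0, 0, 0, 0], [3.5, 1.08, 0, 0, 0, 0], [3.5, 1.08, 0, 0, 0, 0], [0, 0, 0, 0, 0, -5], [0, 0, 0, 0, 0, -4.3], [0, 0, 3, 0, 0, 0], [0, 0, 3, 0, 0, 0], [0, 0, 2, 0, 0, 0], [0, 0, 0, 0, 0, 0], [0, 0, 0, 0, 0, 0], [0, 0, 0, 0, 0, 0]]}}

```text
time: 16.85
position: [0.6627, 0.083, 0.086]
ee_rot: [0.0, 0.687, 0.727, 0.0]
ft_force: [0.8, -0.1, -2.7]
opening: 0.289
```

```bash
python3 - <<'E'
from h import *
to(.662,.0826,.053,3.3)
E
```

```text
delta cm [-0.03 -0.07  3.3 ] rot [[0.0, -0.0, -0.0], [-0.0, -0.0, 180.0]] j1,j6 [0.11 0.05]
```

>>> {"op": "drive_tool", "data": {"commands": [[0, 0, 2, 0, 0, 0], [0, 0, 0.8, 0, 0, 0], [0, 0, 0.5, 0, 0, 0], [0, 0, 0, 0, 0, 0], [0, 0, 0, 0, 0, 0]]}}

```text
time: 17.35
position: [0.6627, 0.083, 0.0535]
ee_rot: [0.0, 0.687, 0.727, 0.0]
ft_force: [-0.3, -1.3, 0.0]
opening: 0.294
```

>>> {"op": "drive_tool", "data": {"commands": [[0, 0, 0, 0, 0, 0], [0, 0, 0, 0, 0, 0], [0, 0, 0, 0, 0, 0], [0, 0, 0, 0, 0, 0], [0, 0, 0, 0, 0, 0], [0, 0, -2, 0, 0, 0], [0, 0, -4, 0, 0, 0], [0, 0, -4, 0, 0, 0], [0, 0, -3, 0, 0, 0], [0, 0, 0, 0, 0, 0], [0, 0, 0, 0, 0, 0]], "gripper": 5.5}}

```text
time: 18.45
position: [0.6624, 0.083, 0.1832]
ee_rot: [0.0, 0.687, 0.727, 0.0]
ft_force: [0.3, -1.1, -1.5]
opening: 0.631
```

```bash
python3 - <<'E'
from h import *
to(.575,-.104,.16,90.5)
a=cv2.imread('pics/s2.png') # card clear there
cv2.imwrite('pics/c3.png',cv2.resize(a[205:262,285:345],None,fx=10,fy=10,interpolation=cv2.INTER_CUBIC))
robot.camera('side');robot.camera('top')
for c in('top','side'):
    for d in robot.place_of(c,'card_center')[:2]: print(c,d['confidence'],d['pixel'],ray(c,d['pixel'],.046))
    for d in robot.place_of(c,'case_slot')[:3]: print(c,d['confidence'],ray(c,d['pixel'],.004))
E
```

```text
delta cm [-18.17  -9.8    2.3 ] rot [[0.1, 0.1, -87.2], [0.1, -0.1, 92.8]] j1,j6 [0.11 0.05]
top 0.6 [293.4, 174.0] [ 0.58179606 -0.11001193  0.046     ]
top 0.82 [ 0.40530789 -0.08171423  0.004     ]
top 0.67 [ 0.22973934 -0.33367293  0.004     ]
top 0.48 [ 0.56824274 -0.09842865  0.004     ]
side 0.6 [314.8, 232.6] [ 0.57251879 -0.10417335  0.046     ]
side 0.78 [0.32562995 0.1362438  0.004     ]
side 0.7 [ 0.40349996 -0.07174645  0.004     ]
side 0.68 [ 0.21780395 -0.33296197  0.004     ]
```

View pics/c3.png

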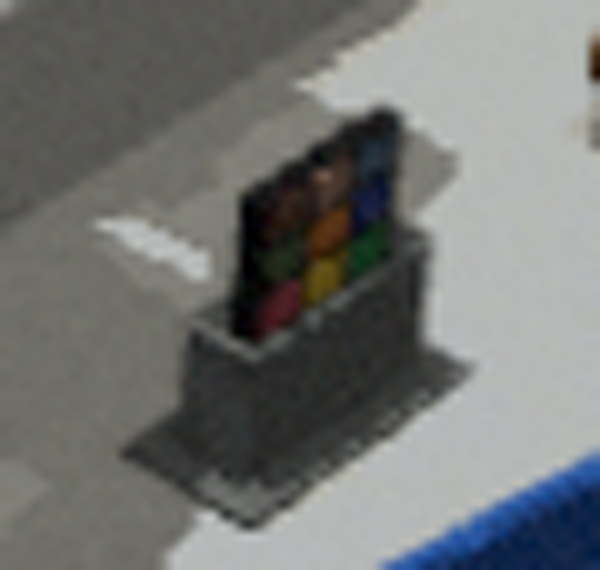

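```bash
python3 - <<'E'
from h import *
P=lambda x,y,z:ray('side',(x/10+285-.45,y/10+205-.45),z)[:2].round(4)
a,b,c=P(125,455,.004),P(250,525,.004),P(470,370,.004)
print('foot',a,b,c,'centre',(a+c)/2,np.linalg.norm(a-b),np.linalg.norm(b-c),np.degrees(np.arctan2(*((c-b)[::-1]))))
print('card top',P(240,190,.088),P(258,197,.088),P(402,115,.088),P(385,105,.088))
E
```

```text
foot [ 0.523  -0.0894] [ 0.5268 -0.1313] [ 0.6203 -0.1269] centre [ 0.57165 -0.10815] 0.042071962160089474 0.09360347215782107 2.6942842898560957
card top [ 0.5457 -0.1025] [ 0.547  -0.1076] [ 0.6026 -0.1081] [ 0.6027 -0.102 ]
```

>>> {"op": "drive_tool", "data": {"commands": [[0, 0, 0, 0, 0, -8], [0, 0, 0, 0, 0, -8], [0, 0, 0, 0, 0, -8], [0, 0, 0, 0, 0, -8], [0, 0, 0, 0, 0, -8], [0, 0, 0, 0, 0, -8], [0, 0, 0, 0, 0, -8], [0, 0, 0, 0, 0, -8], [0, 0, 0, 0, 0, -8], [0, 0, 0, 0, 0, -8], [0, 0, 0, 0, 0, -8], [1.87, -3.73, 0, 0, 0, 0], [1.87, -3.73, 0, 0, 0, 0], [1.87, -3.73, 0, 0, 0, 0], [1.87, -3.73, 0, 0, 0, 0], [1.87, -3.73, 0, 0, 0, 0], [0, 0, 3, 0, 0, 0], [0, 0, 0, 0, 0, 0], [0, 0, 0, 0, 0, 0]], "gripper": 4}}

```text
time: 20.65
position: [0.5726, -0.1053, 0.1521]
ee_rot: [-0.001, -0.011, 1.0, 0.0]
ft_force: [0.2, 0.7, 0.5]
opening: 0.458
```

```bash
python3 - <<'E'
from h import *
to(.573,-.1055,.068,91.3)
a=snap('top','t4');b=snap('side','s4')
for c in('top','side'):
  for n in('last_b_cone','last_b_toe','last_c_cone','last_c_toe'):
    for d in robot.place_of(c,n)[:2]:
      p=ray(c,d['pixel'],(.06 if 'cone' in n else .022))
      if d['confidence']>.4: print(n,c,np.round(p,3))
cv2.imwrite('pics/c4.png',np.hstack([cv2.resize(a[100:240,190:310],None,fx=3.3,fy=4),cv2.resize(b[130:270,220:340],None,fx=3.3,fy=4)])[:,:,::-1])
E
```

```text
delta cm [-0.06 -0.02  8.41] rot [[0.0, -0.1, -0.0], [-0.2, -0.1, 180.0]] j1,j6 [-0.2 -1.8]
last_b_cone top [0.577 0.074 0.06 ]
last_b_toe top [0.562 0.157 0.022]
last_c_cone top [0.662 0.09  0.06 ]
last_c_toe top [0.659 0.173 0.022]
last_b_cone side [0.574 0.073 0.06 ]
last_b_toe side [0.564 0.156 0.022]
last_b_toe side [0.658 0.293 0.022]
last_c_cone side [0.659 0.076 0.06 ]
last_c_toe side [0.66  0.169 0.022]
```

View pics/c4.png

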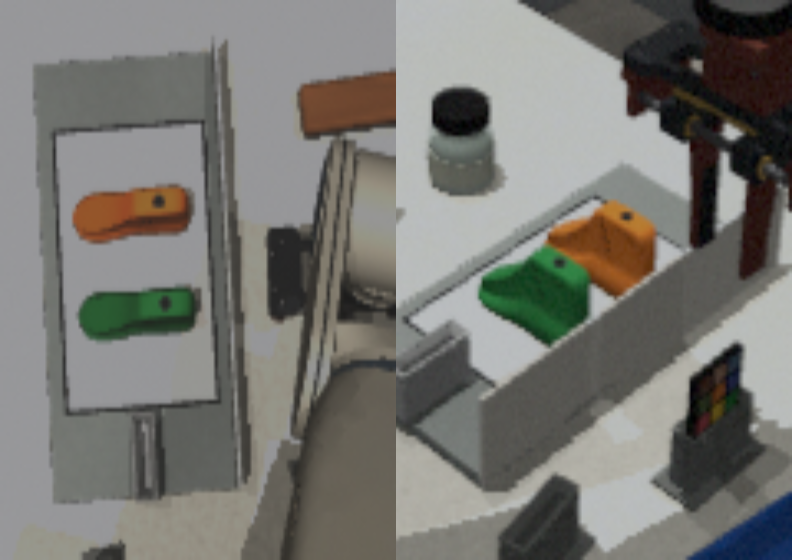

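Both lasts stand upright in the field with toes to the camera (top crop, orange (130,213), green (138,313)), and the card waits in the farthest case. I go down and grip it.

>>> {"op": "drive_tool", "data": {"commands": [[-0.05, 0, 3, 0, 0, 0], [0, 0, 3, 0, 0, 0], [0, 0, 1.4, 0, 0, 0], [0, 0, 1, 0, 0, 0], [0, 0, 0, 0, 0, 0], [0, 0, 0, 0, 0, 0]]}}

```text
time: 21.75
position: [0.5741, -0.1057, 0.0694]
ee_rot: [0.0, -0.011, 1.0, -0.0]
ft_force: [0.4, -0.8, -0.5]
opening: 0.452
```

>>> {"op": "drive_tool", "data": {"commands": [[0, 0, 0, 0, 0, 0], [0, 0, 0, 0, 0, 0], [0, 0, 0, 0, 0, 0], [0, 0, 0, 0, 0, 0], [0, 0, 0, 0, 0, 0], [0, 0, 0, 0, 0, 0], [0, 0, 0, 0, 0, 0]], "gripper": 0}}

```text
time: 22.45
position: [0.5737, -0.1056, 0.0689]
ee_rot: [0.0, -0.011, 1.0, -0.0]
ft_force: [-0.6, 0.7, 4.3]
opening: 0.081
```

>>> {"op": "drive_tool", "data": {"commands": [[0, 0, -1, 0, 0, 0], [0, 0, -2, 0, 0, 0], [0, 0, -4.5, 0, 0, 0], [0, 0, -4.5, 0, 0, 0], [2.08, 3.46, 0, 0, 0, 0], [2.08, 3.46, 0, 0, 0, 0], [2.08, 3.46, 0, 0, 0, 0], [2.08, 3.46, 0, 0, 0, 0], [2.08, 3.46, 0, 0, 0, 0], [2.08, 3.46, 0, 0, 0, -2], [0, 0, 0, 0, 0, 0], [0, 0, 0, 0, 0, 0], [0, 0, 3, 0, 0, 0], [0, 0, 0, 0, 0, 0], [0, 0, 0, 0, 0, 0]]}}

```text
time: 23.95
position: [0.4442, 0.0983, 0.1587]
ee_rot: [-0.001, -0.028, 1.0, -0.0]
ft_force: [-0.2, 0.5, -0.8]
opening: 0.078
```

```bash
python3 - <<'E'
from h import *
to(.444,.099,.135,93.3)
t=cv2.imread('pics/t4.png')[195:235,222:252]; 
b=snap('side','s5')
s4=cv2.imread('pics/s4.png')[210:250,212:262]
s5=b[200:250,205:265,::-1]
cv2.imwrite('pics/c5.png',np.hstack([cv2.resize(t,(300,400),interpolation=cv2.INTER_CUBIC),cv2.resize(s5,(480,400),interpolation=cv2.INTER_CUBIC)]))
for n,z in (('holder_slot',.016),('card_center',.135-.065+.042)):
  for d in robot.place_of('side',n)[:2]: print(n,d['confidence'],d['pixel'],ray('side',d['pixel'],z))
E
```

```text
delta cm [0.01 0.07 2.37] rot [[-0.0, -0.1, -0.1], [-0.1, 0.0, 179.9]] j1,j6 [ 0.19 -1.43]
holder_slot 0.68 [230.2, 228.0] [0.44193515 0.09248396 0.016     ]
card_center 0.78 [226.4, 193.3] [0.45485376 0.12101782 0.112     ]
card_center 0.34 [230.4, 226.5] [ 0.36629722 -0.00361887  0.112     ]
```

View pics/c5.png

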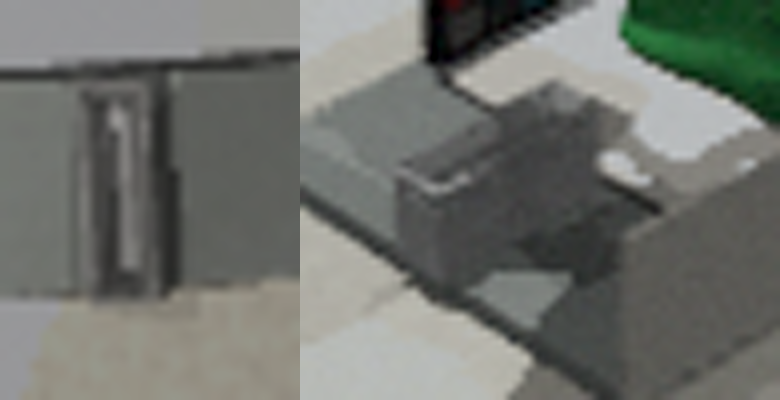

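```bash
python3 - <<'E'
from h import *
T=lambda x,y,z:ray('top',(x/10+222-.45,y/10+195-.45),z)[:2].round(4)
S=lambda x,y,z:ray('side',(x/8+205-.45,y/8+200-.45),z)[:2].round(4)
c=[T(*p,.051) for p in((78,85),(157,80),(168,292),(97,297))];print('top',c,np.mean(c,0))
c=[S(*p,.051) for p in((398,175),(450,192),(632,120),(560,78))];print('side',c,np.mean(c,0))
print('card corner',S(440,65,.1587-.065),S(590,0,.1587-.065))
r=robot.read_state()['position'];print(r)
for sx in(-.03,.03):
  for sy in(-.004,.004): print(sx,sy,((proj('side',r+[sx,sy,-.065])+.45-[205,200])*8).round())
E
```

```text
top [array([0.4809, 0.1141]), array([0.4824, 0.0867]), array([0.4091, 0.0832]), array([0.4076, 0.1077])] [0.445    0.097925]
side [array([0.481 , 0.0353]), array([0.4876, 0.0164]), array([0.5637, 0.0055]), array([0.5628, 0.0408])] [0.523775 0.0245  ]
card corner [0.4941 0.0291] [0.5596 0.0242]
[0.44498197 0.0988271  0.15955646]
-0.03 -0.004 [133.  68.]
-0.03 0.004 [118.  58.]
0.03 -0.004 [270.   3.]
0.03 0.004 [255.  -7.]
```

```bash
python3 - <<'E'
from h import *
S=lambda x,y,z:ray('side',(x/8+205-.45,y/8+200-.45),z)[:2].round(4)
c=[S(*p,.051) for p in((98,175),(150,192),(332,120),(260,78))];print('side',c,np.mean(c,0))
print('card corner',S(140,65,.1587-.065),S(290,0,.1587-.065))
to(.4445,.0985,.108,93.4)
E
```

```text
side [array([0.4045, 0.1031]), array([0.4116, 0.0837]), array([0.4855, 0.0748]), array([0.4833, 0.1111])] [0.446225 0.093175]
card corner [0.4187 0.0958] [0.4821 0.0926]
delta cm [ 0.06 -0.03  5.16] rot [[0.0, 0.1, -0.2], [0.1, -0.0, 179.8]] j1,j6 [ 0.19 -1.43]
```

>>> {"op": "drive_tool", "data": {"commands": [[0.05, 0, 2, 0, 0, 0], [0, 0, 2, 0, 0, 0], [0, 0, 0.5, 0, 0, 0], [0, 0, 0.5, 0, 0, 0], [0, 0, 0.3, 0, 0, 0], [0, 0, 0, 0, 0, 0], [0, 0, 0, 0, 0, 0]]}}

```text
time: 24.8
position: [0.444, 0.0992, 0.1062]
ee_rot: [0.0, -0.029, 1.0, 0.0]
ft_force: [-0.6, 0.0, -0.5]
opening: 0.079
```

>>> {"op": "drive_tool", "data": {"commands": [[0, 0, 0.5, 0, 0, 0], [0, 0, 0.5, 0, 0, 0], [0, 0, 0.5, 0, 0, 0], [0, 0, 0.4, 0, 0, 0], [0, 0, 0, 0, 0, 0]]}}

```text
time: 25.3
position: [0.4431, 0.0991, 0.0859]
ee_rot: [-0.001, -0.029, 1.0, -0.0]
ft_force: [-0.7, -0.2, -0.7]
opening: 0.081
```

>>> {"op": "drive_tool", "data": {"commands": [[0, 0, 0.2, 0, 0, 0], [0, 0, 0.2, 0, 0, 0], [0, 0, 0.1, 0, 0, 0], [0, 0, 0, 0, 0, 0], [0, 0, 0, 0, 0, 0]]}}

```text
time: 25.8
position: [0.4436, 0.0991, 0.0817]
ee_rot: [0.0, -0.029, 1.0, -0.0]
ft_force: [0.0, 0.6, -0.3]
opening: 0.081
```

>>> {"op": "drive_tool", "data": {"commands": [[0, 0, 0.1, 0, 0, 0], [0, 0, 0, 0, 0, 0], [0, 0, 0, 0, 0, 0]]}}

```text
time: 26.1
position: [0.4438, 0.0992, 0.0809]
ee_rot: [0.0, -0.029, 1.0, 0.0]
ft_force: [0.2, 0.7, 3.8]
opening: 0.081
```

>>> {"op": "drive_tool", "data": {"commands": [[0, 0, 0, 0, 0, 0], [0, 0, 0, 0, 0, 0], [0, 0, 0, 0, 0, 0], [0, 0, 0, 0, 0, 0], [0, 0, -2, 0, 0, 0], [0, 0, -4, 0, 0, 0], [0, 0, -4, 0, 0, 0], [0, 0, -4, 0, 0, 0], [0, 0, 0, 0, 0, 0], [0, 0, 0, 0, 0, 0]], "gripper": 4}}

```text
time: 27.1
position: [0.4439, 0.0992, 0.2212]
ee_rot: [0.001, -0.029, 1.0, 0.0]
ft_force: [-0.2, 0.1, 0.1]
opening: 0.453
```

```bash
python3 - <<'E'
from h import *
print(robot.read_state()['position'])
a=snap('top','t6');b=snap('side','s6')
cv2.imwrite('pics/c6.png',np.hstack([cv2.resize(a[160:240,100:185],None,fx=4.7,fy=5,interpolation=cv2.INTER_CUBIC),cv2.resize(b[120:200,150:235],None,fx=4.7,fy=5,interpolation=cv2.INTER_CUBIC)])[:,:,::-1])
for c in('top','side'):
  for n,z in(('release_top',.157),('camera',0),('card_center',.058),('last_b_cone',.06),('last_c_cone',.06)):
    for d in robot.place_of(c,n)[:2]:
      if d['confidence']>.3: print(n,c,round(d['confidence'],2),np.round(d['pixel'],1),np.round(ray(c,d['pixel'],z),4))
E
```

```text
[0.44388    0.09921741 0.22118981]
release_top top 0.63 [228.7 151.5] [0.6427 0.1118 0.157 ]
release_top top 0.54 [139.8 203.3] [0.4754 0.3976 0.157 ]
camera top 0.63 [141.6 197.4] [0.5057 0.429  0.    ]
last_b_cone top 0.91 [239.8 175.7] [0.5749 0.0774 0.06  ]
last_c_cone top 0.67 [342.5 197.6] [ 0.4971 -0.2776  0.06  ]
last_c_cone top 0.58 [235.8 151.4] [0.66  0.091 0.06 ]
release_top side 0.43 [169.7 142. ] [0.4649 0.4055 0.157 ]
camera side 0.86 [187.  179.4] [0.5189 0.4109 0.    ]
card_center side 0.88 [225.7 212. ] [0.4447 0.114  0.058 ]
last_b_cone side 0.66 [268.2 197.8] [0.5805 0.0861 0.06  ]
last_b_cone side 0.31 [290.5 190.7] [0.6566 0.0703 0.06  ]
last_c_cone side 0.59 [290.2 190.3] [0.6575 0.0725 0.06  ]
```

View pics/c6.png

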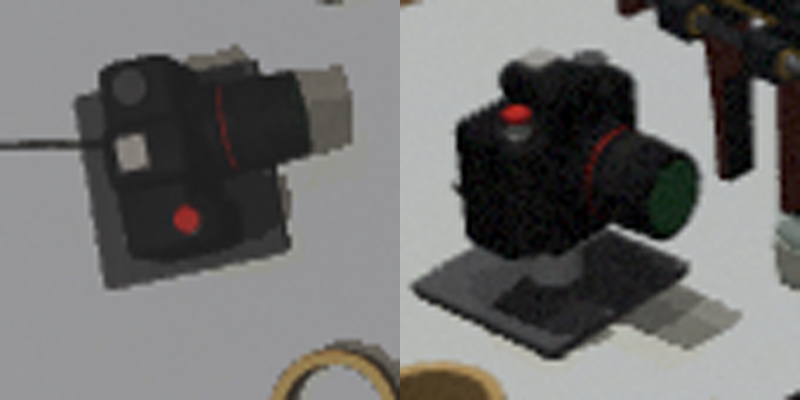

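The crop shows the red button: top view (139.8,203.8), side view (174.7,142.6), with the dark hump beside it. Now its exact position.

```bash
python3 - <<'E'
from h import *
for c,f,b in(('top','t6',(195,212,132,148)),('side','s6',(136,150,165,185))):
  a=cv2.imread('pics/'+f+'.png').astype(int); m=np.zeros(a.shape[:2]); m[b[0]:b[1],b[2]:b[3]]=np.clip((a[:,:,2]-np.maximum(a[:,:,1],a[:,:,0]))[b[0]:b[1],b[2]:b[3]]-40,0,None)
  y,x=np.indices(m.shape); p=((m*x).sum()/m.sum(),(m*y).sum()/m.sum()); print(c,p,ray(c,p,.155))
to(.4725,.397,.18,93.3)
E
```

```text
top (np.float64(139.11151405258386), np.float64(203.3789664551224)) [0.47529004 0.40029521 0.155     ]
side (np.float64(174.27457627118645), np.float64(142.12627118644068)) [0.47704876 0.3991451  0.155     ]
delta cm [-4.6  29.57  4.04] rot [[-0.0, -0.0, -0.0], [-0.0, 0.0, 180.0]] j1,j6 [ 0.19 -1.43]
```

>>> {"op": "drive_tool", "data": {"commands": [[-0.547, 3.31, 0, 0, 0, 0], [-0.547, 3.31, 0, 0, 0, 0], [-0.547, 3.31, 0, 0, 0, 0], [-0.547, 3.31, 0, 0, 0, 0], [-0.547, 3.31, 0, 0, 0, 0], [-0.547, 3.31, 0, 0, 0, 0], [-0.547, 3.31, 0, 0, 0, 0], [-0.547, 3.31, 0, 0, 0, 0], [-0.547, 3.31, 0, 0, 0, 0], [0, 0, 0, 0, 0, 0], [0, 0, 2, 0, 0, 0], [0, 0, 1.5, 0, 0, 0], [0, 0, 0, 0, 0, 0], [0, 0, 0, 0, 0, 0], [0, 0, 0, 0, 0, 0]], "gripper": 0}}

```text
time: 29.2
position: [0.4761, 0.3992, 0.1864]
ee_rot: [0.0, -0.028, 1.0, 0.0]
ft_force: [-0.4, -0.3, 1.1]
opening: 0.005
```

```bash
python3 - <<'E'
from h import *
print(robot.read_state()['joints'])
to(.476,.3997,.167,93.3)
a=snap('side')
for n,z in(('card_center',.058),('last_b_cone',.06),('last_c_cone',.06),('last_b_toe',.022),('last_c_toe',.022)):
    for d in robot.place_of('side',n)[:2]:
      if d['confidence']>.3: print(n,round(d['confidence'],2),np.round(ray('side',d['pixel'],z),4))
E
```

```text
[ 6.78630106e-01  4.39019284e-01  1.65404148e+00  2.82107222e-05
  1.04758398e+00 -9.48951949e-01]
delta cm [0.01 0.04 1.94] rot [[0.0, 0.0, -0.0], [0.1, -0.1, 180.0]] j1,j6 [ 0.68 -0.95]
card_center 0.72 [0.4728 0.3437 0.058 ]
card_center 0.71 [0.4389 0.0998 0.058 ]
last_b_cone 0.67 [0.5783 0.0775 0.06  ]
last_c_cone 0.72 [0.6593 0.0701 0.06  ]
last_b_toe 0.95 [0.5722 0.1657 0.022 ]
last_c_toe 0.89 [0.6588 0.1797 0.022 ]
```

>>> {"op": "drive_tool", "data": {"commands": [[0, 0, 1.2, 0, 0, 0], [0, 0, 0.6, 0, 0, 0], [0, 0, 0, 0, 0, 0], [0, 0, 0, 0, 0, 0]]}}

```text
time: 29.9
position: [0.4754, 0.3992, 0.1671]
ee_rot: [-0.0, -0.029, 1.0, -0.0]
ft_force: [0.3, 0.7, -0.2]
opening: 0.009
```

>>> {"op": "drive_tool", "data": {"commands": [[0, 0, 0.15, 0, 0, 0], [0, 0, 0.15, 0, 0, 0], [0, 0, 0, 0, 0, 0], [0, 0, 0, 0, 0, 0]]}}

```text
time: 30.3
position: [0.4757, 0.3994, 0.1647]
ee_rot: [0.0, -0.029, 1.0, 0.0]
ft_force: [0.5, 0.1, 0.0]
opening: 0.005
```

>>> {"op": "drive_tool", "data": {"commands": [[0, 0, 0.1, 0, 0, 0], [0, 0, 0, 0, 0, 0], [0, 0, 0, 0, 0, 0]]}}

```text
time: 30.6
position: [0.4756, 0.3994, 0.1637]
ee_rot: [-0.0, -0.029, 1.0, -0.0]
ft_force: [-0.5, -0.8, -0.1]
opening: 0.004
```

>>> {"op": "drive_tool", "data": {"commands": [[0, 0, 0.1, 0, 0, 0], [0, 0, 0, 0, 0, 0], [0, 0, 0, 0, 0, 0]]}}

```text
time: 30.9
position: [0.4756, 0.3994, 0.1626]
ee_rot: [-0.0, -0.029, 1.0, -0.0]
ft_force: [-0.1, 0.3, -0.1]
opening: 0.007
```

>>> {"op": "drive_tool", "data": {"commands": [[0, 0, 0.1, 0, 0, 0], [0, 0, 0, 0, 0, 0], [0, 0, 0, 0, 0, 0]]}}

```text
time: 31.2
position: [0.4756, 0.3993, 0.1616]
ee_rot: [-0.0, -0.029, 1.0, -0.0]
ft_force: [-0.2, 0.2, 0.4]
opening: 0.003
```

>>> {"op": "drive_tool", "data": {"commands": [[0, 0, 0.1, 0, 0, 0], [0, 0, 0, 0, 0, 0], [0, 0, 0, 0, 0, 0]]}}

```text
time: 31.5
position: [0.4756, 0.3994, 0.1606]
ee_rot: [-0.0, -0.029, 1.0, -0.0]
ft_force: [0.2, 0.1, -0.1]
opening: 0.005
```

>>> {"op": "drive_tool", "data": {"commands": [[0, 0, 0.05, 0, 0, 0], [0, 0, 0, 0, 0, 0], [0, 0, 0, 0, 0, 0]]}}

```text
time: 31.8
position: [0.4756, 0.3994, 0.1602]
ee_rot: [-0.0, -0.029, 1.0, -0.0]
ft_force: [0.1, -0.1, 0.7]
opening: 0.003
```

```bash
python3 - <<'E'
from h import *
b=snap('side','s7')
f=[]
cv2.imwrite('pics/c7.png',cv2.resize(b[95:185,140:240],None,fx=7,fy=6.5,interpolation=cv2.INTER_CUBIC)[:,:,::-1])
p=robot.read_state()['position'];print(p,robot.read_state()['ft_force'],proj('side',p-[0,0,.008]))
E
```

```text
[0.47565756 0.39937212 0.16015627] [ 0.07093242  0.04290531 -0.75722897] [173.93318141 143.07154501]
```

View pics/c7.png

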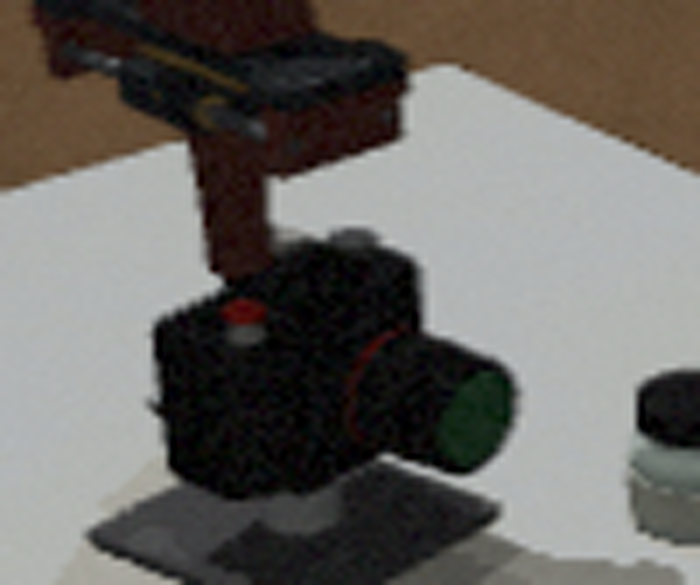

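```bash
python3 - <<'E'
import cv2,numpy as np
b=cv2.imread('pics/s7.png')[110:155,155:205]; a=cv2.imread('pics/s6.png')[110:155,155:205]
g=lambda i:cv2.resize((255*(i/255.)**.4).astype(np.uint8),(400,400),interpolation=cv2.INTER_NEAREST)
cv2.imwrite('pics/c8.png',np.hstack([g(a),g(b)]))
E
```

```text
(no output)
```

View pics/c8.png

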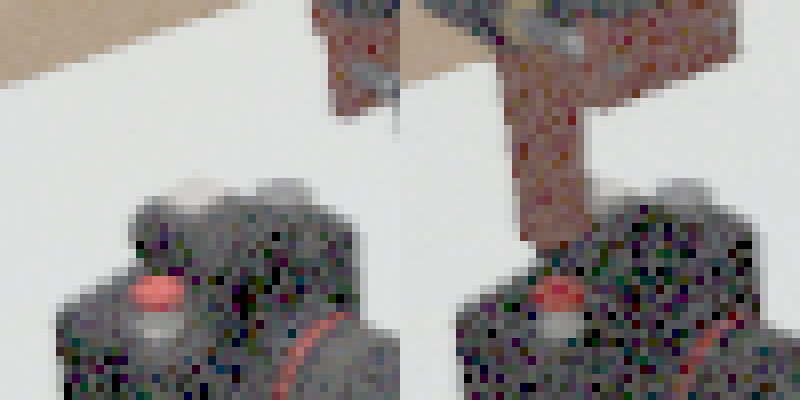

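```bash
python3 - <<'E'
from h import *
for nm,p,ys in(('now',np.array([.4757,.3994,.1602]),(-.0135,.0135)),('holder',np.array([.4439,.0992,.2212]),(.02,.0335,-.02,-.0335))):
  for y in ys:
    for x in(-.01,.01):
      for t in (.008,-.006): print(nm,y,x,'tip',t,proj('side',p+[x,y,-t]).round(1))
E
```

```text
now -0.0135 -0.01 tip 0.008 [173.7 145.5]
now -0.0135 -0.01 tip -0.006 [173.3 141.4]
now -0.0135 0.01 tip 0.008 [179.2 143.6]
now -0.0135 0.01 tip -0.006 [178.8 139.4]
now 0.0135 -0.01 tip 0.008 [168.7 142.5]
now 0.0135 -0.01 tip -0.006 [168.3 138.4]
now 0.0135 0.01 tip 0.008 [174.2 140.6]
now 0.0135 0.01 tip -0.006 [173.8 136.5]
holder 0.02 -0.01 tip 0.008 [219.5 163.6]
holder 0.02 -0.01 tip -0.006 [219.3 158.8]
holder 0.02 0.01 tip 0.008 [225.5 161.1]
holder 0.02 0.01 tip -0.006 [225.3 156.4]
holder 0.0335 -0.01 tip 0.008 [216.3 161.7]
holder 0.0335 -0.01 tip -0.006 [216.  156.9]
holder 0.0335 0.01 tip 0.008 [222.3 159.3]
holder 0.0335 0.01 tip -0.006 [222.1 154.5]
holder -0.02 -0.01 tip 0.008 [229.3 169.4]
holder -0.02 -0.01 tip -0.006 [229.2 164.6]
holder -0.02 0.01 tip 0.008 [235.3 166.8]
holder -0.02 0.01 tip -0.006 [235.2 162. ]
holder -0.0335 -0.01 tip 0.008 [232.7 171.4]
holder -0.0335 -0.01 tip -0.006 [232.6 166.5]
holder -0.0335 0.01 tip 0.008 [238.7 168.8]
holder -0.0335 0.01 tip -0.006 [238.7 164. ]
```

The finger's visible end is about 4–5 px above the cap, at (174,138) against the cap at (174.5,143). The fingertip is therefore still above the button, which agrees with zero force. I keep going down in small steps.

>>> {"op": "drive_tool", "data": {"commands": [[0, 0, 0.1, 0, 0, 0], [0, 0, 0, 0, 0, 0], [0, 0, 0, 0, 0, 0]]}}

```text
time: 32.15
position: [0.4756, 0.3994, 0.1591]
ee_rot: [-0.0, -0.029, 1.0, -0.0]
ft_force: [-1.7, 0.5, -1.0]
opening: 0.009
```

>>> {"op": "drive_tool", "data": {"commands": [[0, 0, 0.1, 0, 0, 0], [0, 0, 0, 0, 0, 0], [0, 0, 0, 0, 0, 0]]}}

```text
time: 32.45
position: [0.4756, 0.3994, 0.1581]
ee_rot: [-0.0, -0.029, 1.0, -0.0]
ft_force: [0.4, -0.2, -0.5]
opening: 0.005
```

>>> {"op": "drive_tool", "data": {"commands": [[0, 0, 0.1, 0, 0, 0], [0, 0, 0, 0, 0, 0], [0, 0, 0, 0, 0, 0]]}}

```text
time: 32.75
position: [0.4756, 0.3994, 0.1571]
ee_rot: [-0.0, -0.029, 1.0, -0.0]
ft_force: [-0.7, -0.3, 0.0]
opening: 0.007
```

>>> {"op": "drive_tool", "data": {"commands": [[0, 0, 0.1, 0, 0, 0], [0, 0, 0, 0, 0, 0], [0, 0, 0, 0, 0, 0]]}}

```text
time: 33.05
position: [0.4757, 0.3994, 0.1561]
ee_rot: [-0.0, -0.029, 1.0, -0.0]
ft_force: [0.4, 0.4, -0.5]
opening: 0.006
```

>>> {"op": "drive_tool", "data": {"commands": [[0, 0, 0.1, 0, 0, 0], [0, 0, 0, 0, 0, 0], [0, 0, 0, 0, 0, 0]]}}

```text
time: 33.35
position: [0.4756, 0.3994, 0.1551]
ee_rot: [-0.0, -0.029, 1.0, -0.0]
ft_force: [-0.6, 0.2, -0.8]
opening: 0.01
```

>>> {"op": "drive_tool", "data": {"commands": [[0, 0, 0.1, 0, 0, 0], [0, 0, 0, 0, 0, 0], [0, 0, 0, 0, 0, 0]]}}

```text
time: 33.65
position: [0.4756, 0.3994, 0.1541]
ee_rot: [-0.0, -0.029, 1.0, -0.0]
ft_force: [-0.3, 0.7, -0.5]
opening: 0.007
```

>>> {"op": "drive_tool", "data": {"commands": [[0, 0, 0.1, 0, 0, 0], [0, 0, 0, 0, 0, 0], [0, 0, 0, 0, 0, 0]]}}

```text
time: 33.95
position: [0.4756, 0.3994, 0.1532]
ee_rot: [-0.0, -0.029, 1.0, -0.0]
ft_force: [-0.3, -0.3, -0.3]
opening: 0.006
```

>>> {"op": "drive_tool", "data": {"commands": [[0, 0, 0.1, 0, 0, 0], [0, 0, 0, 0, 0, 0], [0, 0, 0, 0, 0, 0]]}}

```text
time: 34.25
position: [0.4757, 0.3994, 0.1522]
ee_rot: [-0.0, -0.029, 1.0, -0.0]
ft_force: [0.5, 0.3, -0.1]
opening: -0.001
```

```bash
python3 - <<'E'
from h import *
b=snap('side','s9');t=snap('top','t9')
g=lambda i:cv2.resize((255*(i/255.)**.4).astype(np.uint8),(400,400),interpolation=cv2.INTER_NEAREST)
cv2.imwrite('pics/c9.png',np.hstack([g(b[110:155,155:205]),g(t[175:225,120:170])])[:,:,::-1])
E
```

```text
(no output)
```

View pics/c9.png

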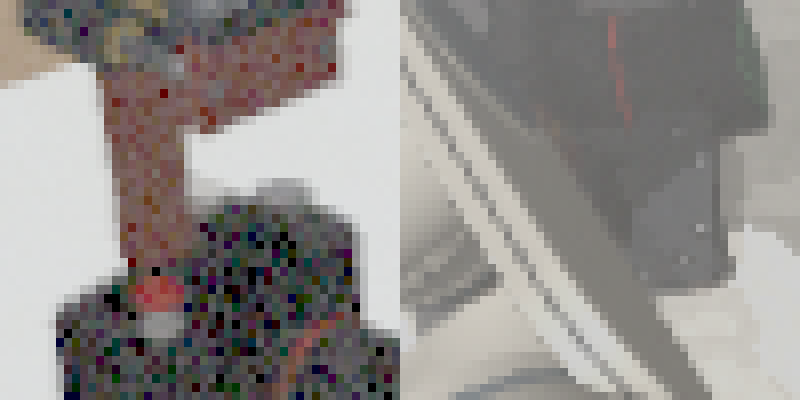

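```bash
python3 - <<'E'
from h import *
p=np.array([.5703,.0774,.1148])
for t in(.008,-.006,-.017):
  print(t,[((proj('side',p+[x,y,-t])-[200,130])*[4,3.5]).round().tolist() for x in(-.0265,-.013) for y in(-.01,.01)])
p=np.array([.4445,.0987,.1591])
print('crop s5 origin 200,150 x8: card top',[((proj('side',p+[x,-.004,.019])-[200,150])*8).round().tolist() for x in(-.03,.03)])
for t in(.008,-.006,-.017): print(t,[((proj('side',p+[x,y,-t])-[200,150])*8).round().tolist() for x in(-.01,.01) for y in(-.0175,-.004)])
b=cv2.imread('pics/s5.png')[150:220,200:260]
s=cv2.imread('pics/s2.png')[130:205,200:300]
g=lambda i,w,h:cv2.resize((255*(i/255.)**.5).astype(np.uint8),(w,h),interpolation=cv2.INTER_NEAREST)
z=np.zeros((560,800,3),np.uint8); z[:560,:400]=cv2.resize(g(b,480,560),(400,560)); z[:263,400:]=cv2.resize(g(s,400,263),(400,263)); cv2.imwrite('pics/c10.png',z)
E
```

```text
0.008 [[254.0, 214.0], [235.0, 204.0], [268.0, 208.0], [249.0, 198.0]]
-0.006 [[254.0, 199.0], [235.0, 189.0], [269.0, 193.0], [249.0, 184.0]]
-0.017 [[255.0, 188.0], [235.0, 178.0], [269.0, 182.0], [249.0, 172.0]]
crop s5 origin 200,150 x8: card top [[160.0, 252.0], [302.0, 189.0]]
0.008 [[236.0, 317.0], [210.0, 301.0], [283.0, 296.0], [257.0, 280.0]]
-0.006 [[235.0, 281.0], [209.0, 265.0], [283.0, 260.0], [256.0, 244.0]]
-0.017 [[235.0, 252.0], [208.0, 236.0], [282.0, 231.0], [256.0, 215.0]]
```

View pics/c10.png

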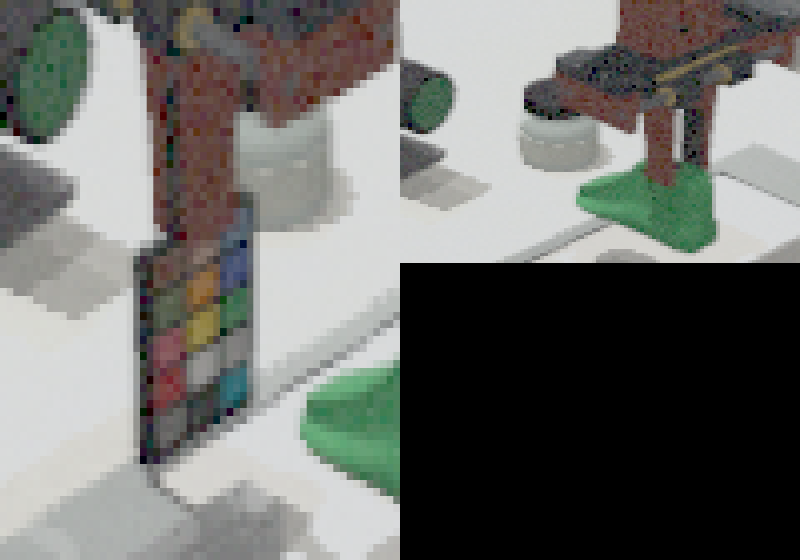

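The fingers in these pictures end about 17 mm behind the stated TCP: they just overlap the card's top edge, left panel (210,240). Contact with the button should therefore come at TCP z ≈ 0.140. I continue down, watching the force.

>>> {"op": "drive_tool", "data": {"commands": [[0, 0, 0.2, 0, 0, 0], [0, 0, 0.2, 0, 0, 0], [0, 0, 0.2, 0, 0, 0], [0, 0, 0, 0, 0, 0], [0, 0, 0, 0, 0, 0]]}}

```text
time: 34.85
position: [0.4756, 0.3993, 0.146]
ee_rot: [-0.0, -0.029, 1.0, -0.0]
ft_force: [0.0, 0.5, -1.0]
opening: 0.004
```

>>> {"op": "drive_tool", "data": {"commands": [[0, 0, 0.1, 0, 0, 0], [0, 0, 0.1, 0, 0, 0], [0, 0, 0, 0, 0, 0], [0, 0, 0, 0, 0, 0]]}}

```text
time: 35.25
position: [0.4756, 0.3994, 0.1442]
ee_rot: [-0.0, -0.029, 1.0, -0.0]
ft_force: [-0.6, -0.2, 0.1]
opening: 0.004
```

>>> {"op": "drive_tool", "data": {"commands": [[0, 0, 0.1, 0, 0, 0], [0, 0, 0, 0, 0, 0], [0, 0, 0, 0, 0, 0]]}}

```text
time: 35.55
position: [0.4756, 0.3994, 0.1431]
ee_rot: [-0.0, -0.029, 1.0, -0.0]
ft_force: [-0.7, 0.3, 0.6]
opening: 0.003
```

>>> {"op": "drive_tool", "data": {"commands": [[0, 0, 0.1, 0, 0, 0], [0, 0, 0, 0, 0, 0], [0, 0, 0, 0, 0, 0]]}}

```text
time: 35.85
position: [0.4756, 0.3993, 0.1421]
ee_rot: [-0.0, -0.029, 1.0, -0.0]
ft_force: [0.6, -0.2, 0.7]
opening: 0.006
```

>>> {"op": "drive_tool", "data": {"commands": [[0, 0, 0.1, 0, 0, 0], [0, 0, 0, 0, 0, 0], [0, 0, 0, 0, 0, 0]]}}

```text
time: 36.15
position: [0.4757, 0.3994, 0.1411]
ee_rot: [-0.0, -0.029, 1.0, -0.0]
ft_force: [0.1, -0.1, 0.3]
opening: 0.005
```

>>> {"op": "drive_tool", "data": {"commands": [[0, 0, 0.1, 0, 0, 0], [0, 0, 0, 0, 0, 0], [0, 0, 0, 0, 0, 0]]}}

```text
time: 36.45
position: [0.4757, 0.3994, 0.1403]
ee_rot: [0.0, -0.029, 1.0, 0.0]
ft_force: [-0.7, -0.2, 0.6]
opening: 0.003
```

>>> {"op": "drive_tool", "data": {"commands": [[0, 0, 0.1, 0, 0, 0], [0, 0, 0, 0, 0, 0], [0, 0, 0, 0, 0, 0]]}}

```text
time: 36.75
position: [0.4757, 0.3994, 0.1393]
ee_rot: [0.0, -0.029, 1.0, 0.0]
ft_force: [-0.6, -0.0, 1.9]
opening: 0.004
```

>>> {"op": "drive_tool", "data": {"commands": [[0, 0, 0.1, 0, 0, 0], [0, 0, 0, 0, 0, 0], [0, 0, 0, 0, 0, 0]]}}

```text
time: 37.05
position: [0.4757, 0.3994, 0.1382]
ee_rot: [0.0, -0.029, 1.0, 0.0]
ft_force: [-0.6, -0.1, 1.6]
opening: 0.006
```

>>> {"op": "drive_tool", "data": {"commands": [[0, 0, 0.05, 0, 0, 0], [0, 0, 0, 0, 0, 0], [0, 0, 0, 0, 0, 0]]}}

```text
time: 37.35
position: [0.4757, 0.3994, 0.1379]
ee_rot: [0.0, -0.029, 1.0, 0.0]
ft_force: [0.2, -1.1, 4.5]
opening: 0.007
```

Contact at 4.5 N means the first click is reached. I hold it for over a second.

>>> {"op": "drive_tool", "data": {"commands": [[0, 0, 0.02, 0, 0, 0], [0, 0, 0, 0, 0, 0], [0, 0, 0, 0, 0, 0], [0, 0, 0, 0, 0, 0], [0, 0, 0, 0, 0, 0]]}}

```text
time: 37.85
position: [0.4757, 0.3994, 0.1378]
ee_rot: [0.0, -0.029, 1.0, 0.0]
ft_force: [-1.6, -0.3, 5.5]
opening: 0.008
```

>>> {"op": "drive_tool", "data": {"commands": [[0, 0, 0, 0, 0, 0], [0, 0, 0, 0, 0, 0], [0, 0, 0, 0, 0, 0], [0, 0, 0, 0, 0, 0], [0, 0, 0, 0, 0, 0], [0, 0, 0, 0, 0, 0], [0, 0, 0, 0, 0, 0], [0, 0, 0, 0, 0, 0]]}}

```text
time: 38.65
position: [0.4757, 0.3994, 0.1378]
ee_rot: [0.0, -0.029, 1.0, 0.0]
ft_force: [-1.0, -0.9, 5.9]
opening: 0.009
```

```bash
python3 - <<'E'
from h import *
snap('side','s11');snap('top','t11')
for c in('side','top'):
 for n,z in(('card_center',.058),('last_b_cone',.06),('last_c_cone',.06),('last_b_toe',.022),('last_c_toe',.022)):
    for d in robot.place_of(c,n)[:2]:
      if d['confidence']>.4: print(n,c,round(d['confidence'],2),np.round(ray(c,d['pixel'],z),3))
print(robot.read_state()['ft_force'])
E
```

```text
card_center side 0.86 [0.437 0.096 0.058]
last_b_cone side 0.72 [0.516 0.047 0.06 ]
last_b_cone side 0.71 [0.573 0.072 0.06 ]
last_c_cone side 0.61 [0.655 0.077 0.06 ]
last_b_toe side 0.9 [0.565 0.157 0.022]
last_c_toe side 0.62 [ 0.477 -0.291  0.022]
last_c_toe side 0.6 [0.665 0.173 0.022]
card_center top 0.43 [0.453 0.093 0.058]
last_b_cone top 0.93 [0.573 0.075 0.06 ]
last_c_cone top 0.87 [0.652 0.098 0.06 ]
last_b_toe top 0.79 [0.561 0.164 0.022]
last_c_toe top 0.84 [0.653 0.173 0.022]
[-1.42555126 -0.46608715  5.9853086 ]
```

>>> {"op": "drive_tool", "data": {"commands": [[0, 0, 0.1, 0, 0, 0], [0, 0, 0.1, 0, 0, 0], [0, 0, 0.1, 0, 0, 0], [0, 0, 0.1, 0, 0, 0], [0, 0, 0, 0, 0, 0], [0, 0, 0, 0, 0, 0]]}}

```text
time: 39.85
position: [0.4758, 0.3995, 0.1347]
ee_rot: [0.0, -0.029, 1.0, 0.0]
ft_force: [-1.6, -2.3, 11.8]
opening: 0.002
```

>>> {"op": "drive_tool", "data": {"commands": [[0, 0, 0.06, 0, 0, 0], [0, 0, 0.04, 0, 0, 0], [0, 0, 0, 0, 0, 0], [0, 0, 0, 0, 0, 0]]}}

```text
time: 40.25
position: [0.4759, 0.3995, 0.1344]
ee_rot: [0.0, -0.029, 1.0, 0.0]
ft_force: [-3.4, -4.0, 18.0]
opening: 0.003
```

```bash
python3 - <<'E'
from h import *
b=snap('side','s12');t=snap('top','t12')
cv2.imwrite('pics/c11.png',np.hstack([cv2.resize(b[120:260,160:330],(480,395),interpolation=cv2.INTER_CUBIC),cv2.resize(t[110:230,190:280],(300,395),interpolation=cv2.INTER_CUBIC)])[:,:,::-1])
E
```

```text
(no output)
```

View pics/c11.png

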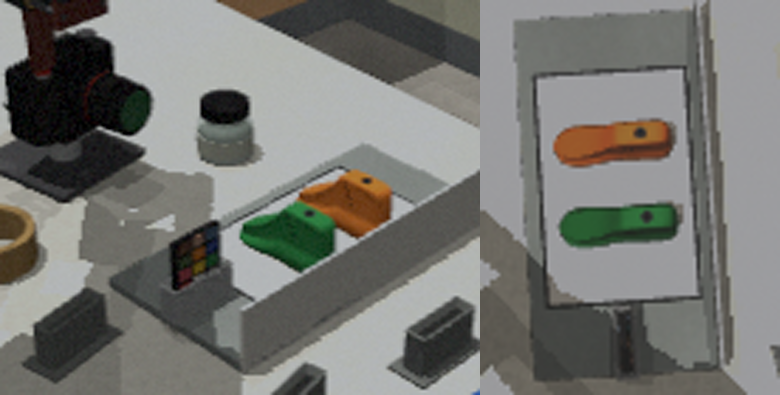

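The picture was taken: 18 N on the end stop, and the crop shows the card upright in the holder (195,262) with both lasts in the field. I let the button go and fetch the card, gripping deeper this time.

>>> {"op": "drive_tool", "data": {"commands": [[0, 0, -1, 0, 0, 0], [0, 0, -3, 0, 0, 0], [0, 0, -4, 0, 0, 0], [0.547, -3.31, 0, 0, 0, 0], [0.547, -3.31, 0, 0, 0, 0], [0.547, -3.31, 0, 0, 0, 0], [0.547, -3.31, 0, 0, 0, 0], [0.547, -3.31, 0, 0, 0, 0], [0.547, -3.31, 0, 0, 0, 0], [0.547, -3.31, 0, 0, 0, 0], [0.547, -3.31, 0, 0, 0, 0], [0.547, -3.31, 0, 0, 0, 0], [0, 0, 0, 0, 0, 0], [0, 0, 0, 0, 0, 0]], "gripper": 4}}

```text
time: 41.75
position: [0.4435, 0.0987, 0.2124]
ee_rot: [-0.0, -0.028, 1.0, 0.0]
ft_force: [-0.3, 0.5, 0.0]
opening: 0.454
```

```bash
python3 - <<'E'
from h import *
to(.4438,.0991,.061,93.3)
E
```

```text
delta cm [-0.03  0.03 15.14] rot [[0.0, -0.0, -0.1], [-0.0, -0.0, 179.9]] j1,j6 [ 0.19 -1.43]
```

>>> {"op": "drive_tool", "data": {"commands": [[-0.03, 0.03, 4, 0, 0, 0], [0, 0, 4, 0, 0, 0], [0, 0, 3, 0, 0, 0], [0, 0, 2, 0, 0, 0], [0, 0, 1.1, 0, 0, 0], [0, 0, 1, 0, 0, 0], [0, 0, 0, 0, 0, 0], [0, 0, 0, 0, 0, 0]]}}

```text
time: 42.55
position: [0.4444, 0.0998, 0.0619]
ee_rot: [0.0, -0.029, 1.0, 0.0]
ft_force: [-0.7, -0.3, 0.3]
opening: 0.455
```

>>> {"op": "drive_tool", "data": {"commands": [[0, 0, 0, 0, 0, 0], [0, 0, 0, 0, 0, 0], [0, 0, 0, 0, 0, 0], [0, 0, 0, 0, 0, 0], [0, 0, 0, 0, 0, 0], [0, 0, 0, 0, 0, 0], [0, 0, 0, 0, 0, 0]], "gripper": 0}}

```text
time: 43.25
position: [0.444, 0.0996, 0.0616]
ee_rot: [0.0, -0.029, 1.0, 0.0]
ft_force: [-0.2, 1.4, 3.7]
opening: 0.092
```

>>> {"op": "drive_tool", "data": {"commands": [[0, 0, -1, 0, 0, 0], [0, 0, -2, 0, 0, 0], [0, 0, -4.5, 0, 0, 0], [0, 0, -4.5, 0, 0, 0], [-1.96, -3.54, 0, 0, 0, 0], [-1.96, -3.54, 0, 0, 0, 0], [-1.96, -3.54, 0, 0, 0, 0], [-1.96, -3.54, 0, 0, 0, 0], [-1.96, -3.54, 0, 0, 0, 0], [-1.96, -3.54, 0, 0, 0, 2], [0, 0, 0, 0, 0, 0], [0, 0, 4, 0, 0, 0], [0, 0, 2, 0, 0, 0], [0, 0, 0, 0, 0, 0], [0, 0, 0, 0, 0, 0], [0, 0, 0, 0, 0, 0]]}}

```text
time: 44.85
position: [0.5742, -0.1057, 0.123]
ee_rot: [0.001, -0.011, 1.0, -0.0]
ft_force: [0.4, 0.2, -1.3]
opening: 0.088
```

```bash
python3 - <<'E'
from h import *
to(.5737,-.1056,.083,91.3)
a=snap('side','s13');snap('top','t13')
for c in('side','top'):
 for n,z in(('case_slot',.004),('card_center',.117-.0455-.0+.042)):
  for d in robot.place_of(c,n)[:4]:
    if d['confidence']>.4: print(n,c,round(d['confidence'],2),np.round(d['pixel'],1),np.round(ray(c,d['pixel'],z),3))
E
```

```text
delta cm [0.06 0.01 4.  ] rot [[-0.0, 0.1, 0.0], [-0.2, -0.0, -180.0]] j1,j6 [-0.2 -1.8]
case_slot side 0.93 [262.7 267.8] [ 0.406 -0.08   0.004]
case_slot side 0.91 [314.2 249.3] [ 0.56  -0.118  0.004]
case_slot side 0.84 [280.7 371.6] [ 0.222 -0.334  0.004]
case_slot side 0.64 [186.8 242.7] [0.321 0.132 0.004]
card_center side 0.87 [314.2 209.8] [ 0.574 -0.094  0.114]
card_center side 0.69 [266.5 186.8] [0.559 0.071 0.114]
card_center side 0.55 [157.3 208.9] [0.272 0.179 0.114]
case_slot top 0.88 [223.9 250.2] [0.317 0.135 0.004]
case_slot top 0.73 [168.3 152. ] [0.669 0.335 0.004]
case_slot top 0.59 [356.1 278.6] [ 0.214 -0.331  0.004]
```

>>> {"op": "drive_tool", "data": {"commands": [[0.03, 0, 2, 0, 0, 0], [0, 0, 0.7, 0, 0, 0], [0, 0, 0.5, 0, 0, 0], [0, 0, 0.5, 0, 0, 0], [0, 0, 0.3, 0, 0, 0], [0, 0, 0, 0, 0, 0], [0, 0, 0, 0, 0, 0]]}}

```text
time: 45.85
position: [0.5731, -0.1054, 0.0814]
ee_rot: [-0.0, -0.011, 1.0, 0.0]
ft_force: [0.2, 3.7, -2.9]
opening: 0.089
```

>>> {"op": "drive_tool", "data": {"commands": [[0, 0.03, 0.5, 0, 0, 0], [0, 0, 0.5, 0, 0, 0], [0, 0, 0.5, 0, 0, 0], [0, 0, 0.5, 0, 0, 0], [0, 0, 0.4, 0, 0, 0], [0, 0, 0.3, 0, 0, 0], [0, 0, 0, 0, 0, 0], [0, 0, 0, 0, 0, 0]]}}

```text
time: 46.65
position: [0.5729, -0.1052, 0.0537]
ee_rot: [-0.0, -0.011, 1.0, 0.0]
ft_force: [0.4, 6.1, -3.1]
opening: 0.085
```

>>> {"op": "drive_tool", "data": {"commands": [[0, 0.06, 0.2, 0, 0, 0], [0, 0, 0.15, 0, 0, 0], [0, 0, 0.1, 0, 0, 0], [0, 0, 0, 0, 0, 0], [0, 0, 0, 0, 0, 0]]}}

```text
time: 47.15
position: [0.5731, -0.105, 0.0497]
ee_rot: [-0.0, -0.011, 1.0, 0.0]
ft_force: [0.0, 3.9, -2.0]
opening: 0.09
```

>>> {"op": "drive_tool", "data": {"commands": [[0, 0.04, 0.1, 0, 0, 0], [0, 0, 0, 0, 0, 0], [0, 0, 0, 0, 0, 0]]}}

```text
time: 47.45
position: [0.5732, -0.1049, 0.0497]
ee_rot: [0.0, -0.011, 1.0, -0.0]
ft_force: [-1.6, 3.6, 6.5]
opening: 0.089
```

Floor contact at 0.0497 m, where 0.0496 was expected, so the card is home in its case. I release it and turn back for the lasts.

>>> {"op": "drive_tool", "data": {"commands": [[0, 0, 0, 0, 0, 0], [0, 0, 0, 0, 0, 0], [0, 0, 0, 0, 0, 0], [0, 0, 0, 0, 0, 0], [0, 0, -2, 0, 0, 0], [0, 0, -4, 0, 0, 0], [0, 0, -4, 0, 0, 0], [0, 0, -3, 0, 0, 0], [0, 0, 0, 0, 0, 8], [0, 0, 0, 0, 0, 8], [0, 0, 0, 0, 0, 8], [0, 0, 0, 0, 0, 8], [0, 0, 0, 0, 0, 8], [0, 0, 0, 0, 0, 8], [0, 0, 0, 0, 0, 8], [0, 0, 0, 0, 0, 8], [0, 0, 0, 0, 0, 8], [0, 0, 0, 0, 0, 8], [0, 0, 0, 0, 0, 8]], "gripper": 4}}

```text
time: 49.35
position: [0.573, -0.1047, 0.1788]
ee_rot: [-0.0, 0.689, 0.725, -0.0]
ft_force: [-0.6, -0.5, -0.1]
opening: 0.454
```

```bash
python3 - <<'E'
from h import *
a=snap('top','t14');b=snap('side','s14')
# cone hole / last axis from colour in top image
h=cv2.cvtColor(a,cv2.COLOR_RGB2HSV)
sub=np.zeros(h.shape[:2],bool);sub[110:235,195:265]=True
for n,m in(('green',(h[:,:,0]>45)&(h[:,:,0]<80)&(h[:,:,1]>120)&sub),('orange',(h[:,:,0]>5)&(h[:,:,0]<20)&(h[:,:,1]>150)&sub)):
    print(n,m.sum(),rect('top',m,.035) if m.any() else '')
for c in('side','top'):
 for n,z in(('last_b_cone',.06),('last_c_cone',.06),('last_b_toe',.022),('last_c_toe',.022),('card_center',.046)):
    for d in robot.place_of(c,n)[:2]:
      if d['confidence']>.5: print(n,c,round(d['confidence'],2),np.round(ray(c,d['pixel'],z),3))
to(.6625,.083,.17,3.3)
E
```

```text
green 217 (array([0.5763, 0.1094]), array([0.0308, 0.115 ]), 9.59)
orange 301 (array([0.6591, 0.1152]), array([0.0397, 0.1213]), 4.63)
last_b_cone side 0.81 [0.575 0.08  0.06 ]
last_c_cone side 0.88 [0.671 0.089 0.06 ]
last_c_cone side 0.55 [ 0.509 -0.158  0.06 ]
last_b_toe side 0.85 [0.563 0.162 0.022]
last_c_toe side 0.56 [0.665 0.177 0.022]
card_center side 0.7 [ 0.561 -0.11   0.046]
last_b_cone top 0.67 [0.57  0.073 0.06 ]
last_c_cone top 0.64 [0.669 0.089 0.06 ]
last_b_toe top 0.78 [0.565 0.165 0.022]
last_c_toe top 0.64 [0.677 0.08  0.022]
last_c_toe top 0.59 [0.657 0.18  0.022]
delta cm [18.21 10.01  0.9 ] rot [[0.0, 0.0, 0.0], [-0.0, 0.0, -180.0]] j1,j6 [-0.2  -0.26]
```

>>> {"op": "drive_tool", "data": {"commands": [[3.64, 2, 0, 0, 0, 0], [3.64, 2, 0, 0, 0, 0], [3.64, 2, 0, 0, 0, 0], [3.64, 2, 0, 0, 0, 0], [3.64, 2, 0, 0, 0, 0], [0, 0, 0, 0, 0, 0], [0, 0, 4, 0, 0, 0], [0, 0, 4, 0, 0, 0], [0, 0, 3, 0, 0, 0], [0, 0, 2, 0, 0, 0], [0, 0, 1.6, 0, 0, 0], [0, 0, 0, 0, 0, 0], [0, 0, 0, 0, 0, 0]], "gripper": 5.5}}

```text
time: 51.25
position: [0.6628, 0.0825, 0.0334]
ee_rot: [0.0, 0.687, 0.727, 0.0]
ft_force: [0.5, -0.3, 0.0]
opening: 0.625
```

>>> {"op": "drive_tool", "data": {"commands": [[0, 0, 0, 0, 0, 0], [0, 0, 0, 0, 0, 0], [0, 0, 0, 0, 0, 0], [0, 0, 0, 0, 0, 0], [0, 0, 0, 0, 0, 0], [0, 0, 0, 0, 0, 0], [0, 0, 0, 0, 0, 0]], "gripper": 1}}

```text
time: 51.95
position: [0.6629, 0.0829, 0.0336]
ee_rot: [0.0, 0.687, 0.727, 0.0]
ft_force: [-1.2, -1.0, 5.7]
opening: 0.293
```

>>> {"op": "drive_tool", "data": {"commands": [[0, 0, -2, 0, 0, 0], [0, 0, -5, 0, 0, 0], [0, 0, -5, 0, 0, 0], [-3.565, -1.508, 0, 0, 0, 0], [-3.565, -1.508, 0, 0, 0, 0], [-3.565, -1.508, 0, 0, 0, 0], [-3.565, -1.508, 0, 0, 0, 0], [-3.565, -1.508, 0, 0, 0, 0], [-3.565, -1.508, 0, 0, 0, 0], [-3.565, -1.508, 0, 0, 0, 0], [-3.565, -1.508, 0, 0, 0, 0], [-3.565, -1.508, 0, 0, 0, 0], [-3.565, -1.508, 0, 0, 0, 0], [-3.565, -1.508, 0, 0, 0, 0], [0, 0, 0, 0, 0, 8], [0, 0, 4, 0, 0, 0], [0, 0, 4, 0, 0, 0], [0, 0, 0, 0, 0, 0], [0, 0, 0, 0, 0, 0], [0, 0, 0, 0, 0, 0]]}}

```text
time: 53.95
position: [0.5206, -0.3187, 0.0747]
ee_rot: [0.001, 0.736, 0.678, 0.0]
ft_force: [0.6, -1.0, -2.1]
opening: 0.293
```

```bash
python3 - <<'E'
from h import *
to(.52,-.318,.0275,-5)
E
```

```text
delta cm [ 0.07 -0.08  4.72] rot [[0.1, 0.1, 0.3], [-0.1, 0.2, -179.7]] j1,j6 [-0.57 -0.49]
```

>>> {"op": "drive_tool", "data": {"commands": [[0, 0, 2, 0, 0, 0], [0, 0, 1.5, 0, 0, 0], [0, 0, 0.7, 0, 0, 0], [0, 0, 0.4, 0, 0, 0], [0, 0, 0, 0, 0, 0], [0, 0, 0, 0, 0, 0]]}}

```text
time: 54.55
position: [0.5197, -0.3183, 0.0275]
ee_rot: [0.0, 0.736, 0.677, 0.0]
ft_force: [0.3, 0.4, -2.8]
opening: 0.299
```

>>> {"op": "drive_tool", "data": {"commands": [[0, 0, 0.1, 0, 0, 0], [0, 0, 0, 0, 0, 0], [0, 0, 0, 0, 0, 0]]}}

```text
time: 54.85
position: [0.5198, -0.3184, 0.0265]
ee_rot: [0.001, 0.736, 0.677, 0.0]
ft_force: [0.2, 0.3, 1.4]
opening: 0.296
```

>>> {"op": "drive_tool", "data": {"commands": [[0, 0, 0, 0, 0, 0], [0, 0, 0, 0, 0, 0], [0, 0, 0, 0, 0, 0], [0, 0, 0, 0, 0, 0], [0, 0, 0, 0, 0, 0], [0, 0, -2, 0, 0, 0], [0, 0, -4, 0, 0, 0], [0, 0, -4, 0, 0, 0], [0, 0, -4, 0, 0, 0], [0, 0, 0, 0, 0, -8], [0, 0, 0, 0, 0, 0]], "gripper": 5.5}}

```text
time: 55.95
position: [0.52, -0.3185, 0.1675]
ee_rot: [0.001, 0.686, 0.728, 0.0]
ft_force: [-0.6, 0.5, -0.8]
opening: 0.626
```

```bash
python3 - <<'E'
from h import *
a=snap('top','t15');b=snap('side','s15')
h=cv2.cvtColor(a,cv2.COLOR_RGB2HSV)
sub=np.zeros(h.shape[:2],bool);sub[110:235,195:265]=True
m=(h[:,:,0]>45)&(h[:,:,0]<80)&(h[:,:,1]>120)&sub
print('green',m.sum(),rect('top',m,.035))
for c in('side','top'):
 for n,z in(('last_b_cone',.06),('last_b_toe',.022),('last_c_cone',.053),('last_c_toe',.015)):
    for d in robot.place_of(c,n)[:2]:
      if d['confidence']>.5: print(n,c,round(d['confidence'],2),np.round(ray(c,d['pixel'],z),3))
to(.5735,.078,.17,6)
E
```

```text
green 211 (array([0.5763, 0.1091]), array([0.0308, 0.1144]), 9.59)
last_b_cone side 0.68 [0.576 0.086 0.06 ]
last_b_toe side 0.68 [0.568 0.162 0.022]
last_b_toe side 0.57 [ 0.553 -0.127  0.022]
last_c_cone side 0.93 [ 0.525 -0.319  0.053]
last_c_toe side 0.74 [ 0.53  -0.229  0.015]
last_b_cone top 0.96 [0.573 0.066 0.06 ]
last_b_toe top 0.91 [0.571 0.164 0.022]
last_c_cone top 0.58 [ 0.53  -0.321  0.053]
last_c_toe top 0.54 [ 0.532 -0.237  0.015]
delta cm [39.23  7.67 -0.44] rot [[-0.0, -0.0, -2.7], [-0.0, 0.1, 177.3]] j1,j6 [-0.57 -0.63]
```

>>> {"op": "drive_tool", "data": {"commands": [[3.566, 0.697, 0, 0, 0, 0], [3.566, 0.697, 0, 0, 0, 0], [3.566, 0.697, 0, 0, 0, 0], [3.566, 0.697, 0, 0, 0, 0], [3.566, 0.697, 0, 0, 0, 0], [3.566, 0.697, 0, 0, 0, 0], [3.566, 0.697, 0, 0, 0, 0], [3.566, 0.697, 0, 0, 0, 0], [3.566, 0.697, 0, 0, 0, 0], [3.566, 0.697, 0, 0, 0, 0], [3.566, 0.697, 0, 0, 0, 0], [0, 0, 0, 0, 0, -1.5], [0, 0, 0, 0, 0, 0], [0, 0, 4, 0, 0, 0], [0, 0, 4, 0, 0, 0], [0, 0, 3, 0, 0, 0], [0, 0, 2, 0, 0, 0], [0, 0, 0.5, 0, 0, 0], [0, 0, 0, 0, 0, 0], [0, 0, 0, 0, 0, 0]]}}

```text
time: 58.45
position: [0.5742, 0.0773, 0.032]
ee_rot: [0.0, 0.677, 0.736, 0.001]
ft_force: [-0.9, 0.9, -0.1]
opening: 0.626
```

>>> {"op": "drive_tool", "data": {"commands": [[0, 0, 0, 0, 0, 0], [0, 0, 0, 0, 0, 0], [0, 0, 0, 0, 0, 0], [0, 0, 0, 0, 0, 0], [0, 0, 0, 0, 0, 0], [0, 0, 0, 0, 0, 0], [0, 0, 0, 0, 0, 0]], "gripper": 1}}

```text
time: 59.15
position: [0.5737, 0.0779, 0.0314]
ee_rot: [0.0, 0.677, 0.736, 0.0]
ft_force: [-1.4, -0.2, 5.1]
opening: 0.293
```

```bash
python3 - <<'E'
from h import *
to(.42,-.308,.15,0)
E
```

```text
delta cm [-37.18 -18.54 -11.87] rot [[0.0, -0.0, 4.8], [0.0, 0.0, -175.2]] j1,j6 [0.11 0.03]
```

>>> {"op": "drive_tool", "data": {"commands": [[0, 0, -2, 0, 0, 0], [0, 0, -5, 0, 0, 0], [0, 0, -5, 0, 0, 0], [-3.38, -1.685, 0, 0, 0, 0], [-3.38, -1.685, 0, 0, 0, 0], [-3.38, -1.685, 0, 0, 0, 0], [-3.38, -1.685, 0, 0, 0, 0], [-3.38, -1.685, 0, 0, 0, 0], [-3.38, -1.685, 0, 0, 0, 0], [-3.38, -1.685, 0, 0, 0, 0], [-3.38, -1.685, 0, 0, 0, 0], [-3.38, -1.685, 0, 0, 0, 0], [-3.38, -1.685, 0, 0, 0, 0], [-3.38, -1.685, 0, 0, 0, 0], [0, 0, 0, 0, 0, 5], [0, 0, 4, 0, 0, 0], [0, 0, 4, 0, 0, 0], [0, 0, 2.5, 0, 0, 0], [0, 0, 0, 0, 0, 0], [0, 0, 0, 0, 0, 0]]}}

```text
time: 61.15
position: [0.4195, -0.3079, 0.0458]
ee_rot: [-0.001, 0.708, 0.706, -0.0]
ft_force: [-0.1, -0.4, -2.1]
opening: 0.295
```

>>> {"op": "drive_tool", "data": {"commands": [[0, 0, 1, 0, 0, 0], [0, 0, 0.6, 0, 0, 0], [0, 0, 0.4, 0, 0, 0], [0, 0, 0.2, 0, 0, 0], [0, 0, 0, 0, 0, 0], [0, 0, 0, 0, 0, 0]]}}

```text
time: 61.75
position: [0.4199, -0.3081, 0.0244]
ee_rot: [0.0, 0.708, 0.706, 0.0]
ft_force: [-0.8, 1.2, 2.8]
opening: 0.293
```

Contact at 2.8 N, so I release, retreat and check.

>>> {"op": "drive_tool", "data": {"commands": [[0, 0, 0, 0, 0, 0], [0, 0, 0, 0, 0, 0], [0, 0, 0, 0, 0, 0], [0, 0, 0, 0, 0, 0], [0, 0, 0, 0, 0, 0], [0, 0, -2, 0, 0, 0], [0, 0, -4, 0, 0, 0], [0, 0, -5, 0, 0, 0], [0, 0, -5, 0, 0, 0], [3, 0, -2, 0, 0, 0], [4, 0, 0, 0, 0, 0], [4, 0, 0, 0, 0, 0], [4, 0, 0, 0, 0, 0], [4, 0, 0, 0, 0, 0], [4, 0, 0, 0, 0, 0], [4, 0, 0, 0, 0, 0], [0, 0, 0, 0, 0, 0], [0, 0, 0, 0, 0, 0]], "gripper": 5.5}}

```text
time: 63.55
position: [0.4208, -0.0375, 0.2041]
ee_rot: [0.0, 0.707, 0.707, -0.0]
ft_force: [-0.4, -0.7, -0.3]
opening: 0.627
```

```bash
python3 - <<'E'
from h import *
a=snap('top','t16');b=snap('side','s16')
for c in('side','top'):
 for n,z in(('last_b_cone',.053),('last_b_toe',.015),('last_c_cone',.053),('last_c_toe',.015),('card_center',.046),('release_top',.157)):
    for d in robot.place_of(c,n)[:1]:
      print(n,c,round(d['confidence'],2),np.round(ray(c,d['pixel'],z),3))
cv2.imwrite('pics/c12.png',np.hstack([cv2.resize(b[130:350,150:430],(460,560),interpolation=cv2.INTER_CUBIC),cv2.resize(a[110:250,270:380],(340,560),interpolation=cv2.INTER_CUBIC)])[:,:,::-1])
E
```

```text
last_b_cone side 0.96 [ 0.44  -0.345  0.053]
last_b_toe side 0.8 [ 0.443 -0.253  0.015]
last_c_cone side 0.84 [ 0.519 -0.323  0.053]
last_c_toe side 0.88 [ 0.531 -0.233  0.015]
card_center side 0.69 [ 0.52  -0.152  0.046]
release_top side 0.57 [0.468 0.404 0.157]
last_b_cone top 0.79 [ 0.44  -0.346  0.053]
last_b_toe top 0.92 [ 0.439 -0.25   0.015]
last_c_cone top 0.69 [ 0.531 -0.313  0.053]
last_c_toe top 0.87 [ 0.53  -0.226  0.015]
card_center top 0.42 [ 0.594 -0.102  0.046]
release_top top 0.44 [0.475 0.396 0.157]
```

View pics/c12.png

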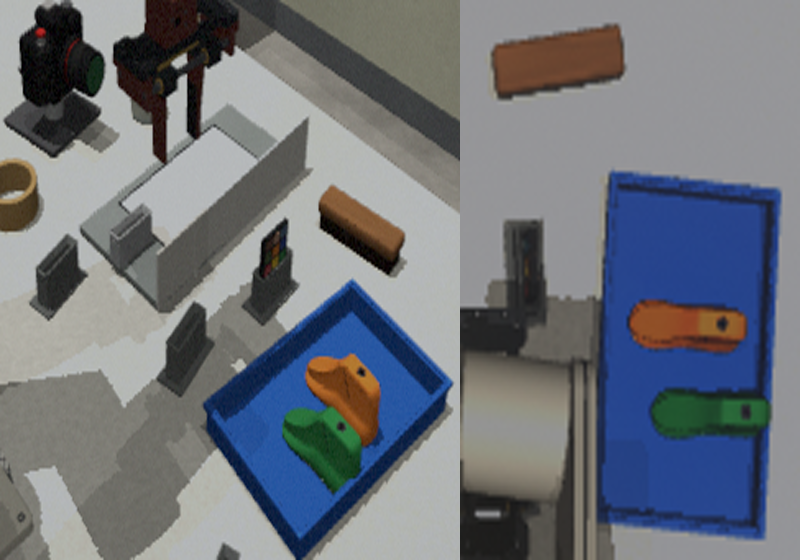

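The green last has been knocked to the tray's heel-side wall: top crop (745,411), about (0.440,-0.346). I triangulate its cone hole to see whether it still stands flat; the orange one serves as reference.

```bash
python3 - <<'E'
from h import *
def tri(p,q):
    (f,cx,cy,e,r),(f2,cx2,cy2,e2,r2)=cal('top'),cal('side')
    d=r.apply([(p[0]-cx)/f,(p[1]-cy)/f,1]);d2=r2.apply([(q[0]-cx2)/f2,(q[1]-cy2)/f2,1])
    s=np.linalg.lstsq(np.c_[d,-d2],e2-e,rcond=None)[0];a,b=e+s[0]*d,e2+s[1]*d2;return ((a+b)/2).round(4),np.linalg.norm(a-b).round(4)
T=lambda x,y:(270+(x-460)*110/340-.4,110+y/4-.4);S=lambda x,y:(150+x*280/460-.4,130+y*220/560-.4)
print('green',tri(T(746,411),S(341,427)));print('orange',tri(T(722,323),S(361,372)))
to(.4395,-.345,.15,0)
E
```

```text
green (array([ 0.4453, -0.3421,  0.0684]), np.float64(0.0004))
orange (array([ 0.5214, -0.3174,  0.0685]), np.float64(0.0002))
delta cm [-30.67   1.99   5.4 ] rot [[0.0, 0.0, -0.2], [0.0, -0.0, 179.8]] j1,j6 [-0.12 -0.11]
```

```bash
python3 - <<'E'
from h import *
a=cv2.imread('pics/s2.png').astype(int)[205:262,285:345];b=snap('side','s17')[205:262,285:345,::-1].astype(int)
cv2.imwrite('pics/c13.png',cv2.resize(np.hstack([a,b]).astype(np.uint8),(780,370),interpolation=cv2.INTER_CUBIC))
s16=cv2.imread('pics/s16.png').astype(int);s17=cv2.imread('pics/s17.png').astype(int);print('motion in tray',np.abs(s16-s17)[230:350,230:430].mean())
m=(s17[136:150,165:185,2]-s17[136:150,165:185,:2].max(2)>40);y,x=np.nonzero(m);print('button',x.mean()+165,y.mean()+136,robot.read_state()['time'])
E
```

```text
motion in tray 2.008111111111111
button 174.25 142.4 64.3
```

View pics/c13.png

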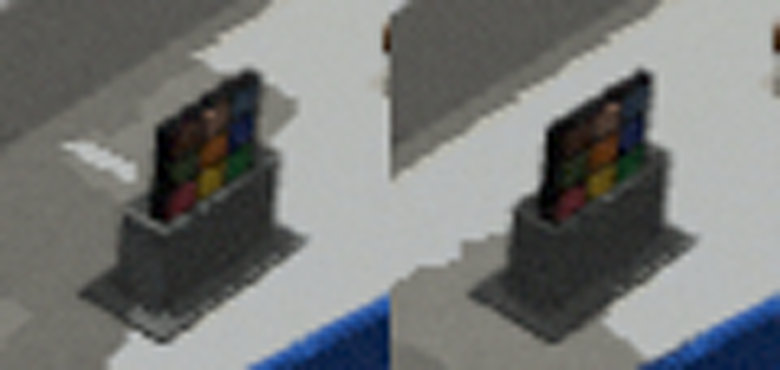

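The card sits exactly as it did at the start (left panel before, right panel now). The button is back at its rest pixel, and nothing in the tray is moving. I hand in.

```bash
python3 -c "
from plant import robot
print(robot.close_job())"
```

```text
the job is handed in; nothing more can be done
None
```

The record photo was taken, and the card and both lasts are back in place. I handed the job in at about 64 s. Only the green and orange lasts were there; no yellow one.

- **Photo:** Both lasts stood in the field with toes to the camera. The card reached the holder floor, with contact at the expected height. I held the button at its first click (about 5–6 N) for over a second, then pressed it to the end stop (18 N, no further travel) and let it go.
- **Card:** It is home in the farthest case, with floor contact within 0.1 mm of the expected height. The last picture looks the same as the one from the start.
- **Lasts:** After I put the green last back in the tray, it was found about 4 cm from there, near the tray's heel-side wall. Nothing of mine was touching it, so I take this as the announced knock. Its cone hole measured 68.4 mm high (orange 68.5 mm, upright 69 mm), so it stands flat on the tray floor, and I left it there.
- **Button:** It is back at its rest position.
- **Brush, jar and tape roll:** The arm did not touch them. I did not measure their positions again at the end.

One thing disagreed with the description: the fingertips end about 17 mm behind the stated TCP, not 8 mm ahead. My first grasps were therefore shallower than planned but held, and I set the later ones deeper.

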